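# Set up the third scan view

### The job

Set up the third scan view of the casting: take the white dotted target plate by its orange tab off the small parking stand, hook it over the yellow loading end of the long rail, slide it along the rail, without lifting it off, until it is centred on the green mark, and let go of it there. Then turn the red index knob clockwise (seen from above), counting three clicks to the third stop (three green dots) and not on to the fourth, and finish while still gripping the knob and holding it there against its return spring. Leave the reference balls and the loose bracket alone.

Things in the scene. Friction and masses are not known exactly. Their poses are not given: they have to be found in the camera images.
- hanger_tab (a point): Centre of the hanger's orange grip tab, 20 x 20 mm, 42 mm tall, top 18 mm above this point. Take it from above, fingers across its x or y, tips at most 22 mm below this point (there the black hook's 30 x 24 mm shoulder begins). Axes are the hanger's: z up, y along the bar it hangs on. 0.11 to 0.18 kg, balanced, hangs upright.
- hanger_seat (a point): 40 mm below hanger_tab: where the bar's axis lies when seated. The hook is an upside-down U, open below: 22 mm gap (x), 24 mm long (y), V roof that centres on a 10 mm bar. Its -x leg with a brass weight reaches 22 mm below and 27 mm out; its +x leg carries the white plate, 70 mm along y, 4 mm thick, 13 mm to +x, 32 to 82 mm below this point.
- park: Small parking stand fixed on the table, on which the hanger starts. Origin on the table under the bar's middle: a 10 mm steel bar along its y, axis 125 mm up, 124 mm long between two posts (12 mm thick, tops 131 mm up).
- rail_mid (a point): Middle of the long rail's axis: a 10 mm steel bar along this frame's y, 170 mm above the table, between two posts (16 mm thick, tops at 178 mm) at y = -170 and +170 mm. A 50 mm wide, 15 mm high aluminium foot bar lies under it. Fixed. The part with y from +50 to +130 mm is painted yellow: the loading end.
- rail_load (a point): Middle of the yellow loading end, on the rail's axis (y = +90 mm from rail_mid). Same axes as rail_mid.
- rail_mark (a point): Middle of the green mark, on the rail's axis: a green ring 14 mm long round the rail and a green stripe across the foot bar below it; in the half of the rail away from the yellow end, 30 to 110 mm past the middle. Same axes as rail_mid.
- index_unit: Grey fixed housing, 130 x 300 x 40 mm. Origin on the table under the knob's axis. Black dial (116 mm across, top 48 mm up) with stops marked clockwise: white line at home (this frame's -x), one white dot, two white, three green, four white, in radial rows. At +y, 155 mm from the knob, a 120 mm turntable with a grey casting (top 112 mm up) turns with the knob.
- knob_grip (a point): Point on the knob's vertical axis at the height to grip, 83 mm above the table. x lies along the knob's upright red grip bar, 50 mm long, 14 mm thick (y; the fingers close along y), from 59 to 101 mm above the table; the white pointer line on top is at its -x end. Under the bar is a black disc, 54 mm across, top 59 mm above the table. The axes turn with the knob.
- index_knob (a joint): Turn of the knob in rad, 0 at home, growing clockwise seen from above, end at 2.1. A stop every 24 degrees: 0.419, 0.838, third 1.257, fourth 1.676. Between stops the torque rises to a crest, then falls (the click), by 0.1 to 0.15 N m either way, on top of a return spring of 0.06 N m at home plus 0.15 per rad; under 0.5 N m in all. Let go, it springs back towards home.
- ref_ball_a: Bystander: pale yellow many-sided reference ball with black dots, 50 mm wide, 48 mm high, loose. Origin at the centre of its underside.
- ref_ball_b: Bystander: a second such ball.
- bracket: Bystander: loose grey cast L-bracket, 60 x 40 mm, 45 mm high. Origin at the centre of its underside.

How it is judged:
By the outcome, as a careful person would: the job done as asked, in the order asked, and still so for the second after the job is handed in, while the arm keeps its last pose, push and grip.
It also fails if it takes over 64 s, if anything falls off the work surface, if the arm or the gripper's body presses on something with over 40 N, if the wrist force passes 120 N, or if a joint passes its speed limit or range.

### The arm

A 7-joint arm with a two-finger parallel gripper is mounted at the origin on the work surface. World frame = base frame: x ahead of the robot, y to its left, z up, the work surface at z = 0. Lengths are in m, angles in degrees, forces in N, time in s.
With the tool pointing down it reaches from about 0.425 to 0.925 m from the base axis. Payload 6.8 kg.
Tool frame: the origin (TCP) lies at the very end of the fingers, on their centre line; the grasp point (between the pads) lies 19 mm behind it; z points along the fingers, x is the direction in which the jaws open and shut, and the axes are right-handed (so a half turn about z gives the same grasp; the last joint's range is limited). The gripper opens to 85 mm and grips with 20 to 120 N. Pads are 22 mm wide; open, the fingers measure 114 mm over their backs; the gripper's body (76 mm by 85 mm) begins 54 mm behind the grasp point. The pads swing forward as they close: fully open they stand 13 mm farther back than shut.
Start: joints at [-71.74, 27.33, 1.283, 89.118, -0.659, 63.558, -4.761], TCP at [0.279, 0.614, 0.231] pointing down, gripper open.
Joint ranges: [-169.35, 169.35], [-19.33, 120.38], [-80.79, 83.38], [13.8, 139.57], [-78.32, 258.32], [9.67, 109.79], [-169.56, 169.56]. Speed limits (degrees/s): [136.94, 136.94, 180, 180, 180, 180, 180].

### API

Orientations are given as [roll, pitch, yaw] about the fixed x, y, z axes, in that order (R = Rz(yaw) Ry(pitch) Rx(roll)).
In Python, from workcell import robot gives the robot as it stands. The module is installed in compiled form; this text tells all that it offers.
- The arm moves only by the tool send_rows, never from a script. Its argument "steps" is one flat list of numbers, 7 for each row, row after row: the turn, a rotation vector about the tool's x, y, z in units of 2 pi rad (1.0 is 2 pi rad), then the shift along the tool's x, y, z in units of 0.3 m (1.0 is 0.3 m), then the closure, from 0 (fully open) to 1 (shut). In form: [wx, wy, wz, dx, dy, dz, gripper, wx, wy, wz, dx, dy, dz, gripper, ...]. A call has 1 to 5 rows; each row is the pose to reach, as a shift and turn from the pose commanded when the call began, along the tool's axes at that moment, turning the shorter way round; what a row does not reach only later rows make up. A row lasts 1/12 s, in which the tool goes at most 41.7 mm and 7.16 degrees, less where a joint would pass 70% of its speed; a pose out of reach is approached as far as the arm can. A call with a number of a shift or a turn outside -1 to 1 is refused whole. A call with a gripper value outside its range is refused whole. The fingers move at their own pace and stop on an object; "squeeze" is the grip in N (left out, the last holds). Time passes only in rows, so rows that repeat a pose let the fingers close. It gives the time, the measured TCP pose, the force and the opening at its end, in the units of the state.
- robot.sense(): the state, without advancing time (a new reading comes with each control period).
- robot.get_image(name): name is "side" or "top"; returns a dict with "img" (480x640x3 uint8, red, green, blue), "range_z" (480x640 float32, m along the optical axis (not along the pixel's ray), 0 where there is no reading), "fx", "fy", "cx", "cy" (pixels), "distortion" ([k1, k2, p1, p2, k3] as OpenCV has them; the pictures are not rectified), "eye" and "attitude" of the camera in the world. Camera axes: x right, y down, z forward; pixel columns grow to the right and rows downward; lengths in m; the calibration is good to about 2 mm. A picture is of the moment at which its call begins.
- robot.close_job(): hands the job in, once; it reports no verdict.
Trained networks look in the newest picture that a camera, given by its name, has taken for a name from the list of things; names that differ only in an ending like _2 or _b are one class to them, and where a whole thing is asked for, a point or a joint stands for the part that bears it (a point fixed in the world has none). Each returns a list of dicts, best first, with "conf" (0 to 1); they miss things now and then, are a little off and sometimes report something else, mostly with a low value. They report only what shows in the picture. A call takes as long as a camera call.
- robot.spot_in(camera, target): "centre" ([column, row] in pixels, amid what is visible of it).
The state is a dict: "time_s": time; "joint_positions": joint angles; "qd": joint speeds; "joint_efforts": joint torques, N m; "ee_pos": TCP position; "tcp_rot": TCP orientation; "contact_force": force on the tool from outside, world axes, zero at the start; "torque": the same for the moment, N m; "opening": finger opening in m.
Only numpy, scipy, OpenCV 4.12 (cv2) and the standard library are available. Lean on these libraries where they do the work, as an engineer would, in place of code of your own. Each camera call takes 0.05 s, during which the arm holds its last target.

## Working session

There is one attempt and no reset: what is moved stays moved. The work goes in short steps, Python scripts to look and compute and a tool call to move; the robot and the scene stay as the last step left them, time stands still between calls to the robot, and variables do not carry over. Pictures are saved under pics/ and viewed, and the job is handed in when it is done.

Besides the shell and the picture viewer there is one more tool, called after ">>>" by a JSON object that holds its "fn" and its "kwargs", one argument or row to a line. send_rows: Moves the arm, as the interface text tells. Shifts and turns lie within -1 to 1; 1 stands for 0.3 m of shift or 2 pi rad of turn. Its arguments: {"type":"object","properties":{"steps":{"type":"array"},"squeeze":{"type":"number"}},"required":["steps"]}

```bash
mkdir -p pics; ls; python3 - <<'E'
from workcell import robot
import cv2
print(robot.sense())
for n in ("side","top"):
    d=robot.get_image(n)
    cv2.imwrite(f"pics/{n}0.png",d["img"][:,:,::-1])
    import numpy as np
    np.savez(f"{n}0.npz",**{k:np.array(v) for k,v in d.items()})
    print(n,{k:v for k,v in d.items() if k not in("img","range_z")})
    for t in ["hanger_tab","park","rail_mid","index_unit","knob_grip","ref_ball_a","bracket","hanger_seat"]:
        try: print(t,robot.spot_in(n,t))
        except Exception as e: print(t,e)
print(robot.sense()["time_s"])
E
```

```text
pics
{'time_s': 0.0, 'joint_positions': array([-71.73935335,  27.37449966,   1.2810368 ,  89.17950911,
        -0.65870075,  63.55887194,  -4.76171727]), 'qd': array([-0.02312657,  0.03213302, -0.10647237,  0.05380119, -0.06549231,
        0.00121783, -0.01813409]), 'joint_efforts': array([-8.87003662e-04, -5.96474969e+01,  1.60752073e+00, -2.81189096e+01,
        1.24653368e-02,  9.65496758e-03,  1.29191335e-05]), 'ee_pos': array([0.27920294, 0.61388149, 0.23033243]), 'tcp_rot': array([1.79991504e+02, 1.05178377e-01, 6.55456009e+01]), 'contact_force': array([-0.06327815,  0.00618035,  0.72564744]), 'torque': array([0.02144925, 0.03458199, 0.00767707]), 'opening': 0.08530292153558476}
side {'fx': 612.3695150667425, 'fy': 612.3695150667425, 'cx': 322.51005969337604, 'cy': 252.37431677844418, 'distortion': array([-0.20278204,  0.        ,  0.        ,  0.        ,  0.        ]), 'eye': array([ 0.43571404, -0.99873171,  0.76236767]), 'attitude': array([-1.23244493e+02, -1.05826923e-02, -6.53380281e+00])}
hanger_tab [{'centre': [258.2, 283.9], 'conf': 0.62}]
park [{'centre': [263.3, 337.
[... 505 characters left out ...]
cy': 237.82241141842476, 'distortion': array([-0.09935136,  0.        ,  0.        ,  0.        ,  0.        ]), 'eye': array([ 0.45167818, -0.04497505,  0.84850847]), 'attitude': array([-172.06856468,    1.03168012,  -88.36629795])}
hanger_tab [{'centre': [378.5, 323.8], 'conf': 0.7}, {'centre': [263.8, 317.1], 'conf': 0.32}]
park []
rail_mid [{'centre': [387.0, 236.6], 'conf': 0.61}]
index_unit [{'centre': [160.8, 271.7], 'conf': 0.87}]
knob_grip [{'centre': [195.2, 284.3], 'conf': 0.59}]
ref_ball_a [{'centre': [263.1, 318.0], 'conf': 0.78}, {'centre': [245.1, 161.1], 'conf': 0.6}]
bracket [{'centre': [470.4, 312.2], 'conf': 0.87}]
hanger_seat [{'centre': [379.6, 324.9], 'conf': 0.84}]
0.9
```

View pics/side0.png

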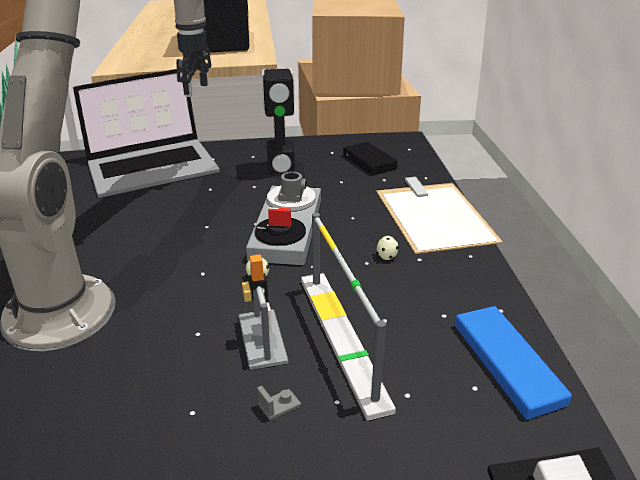

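View pics/top0.png

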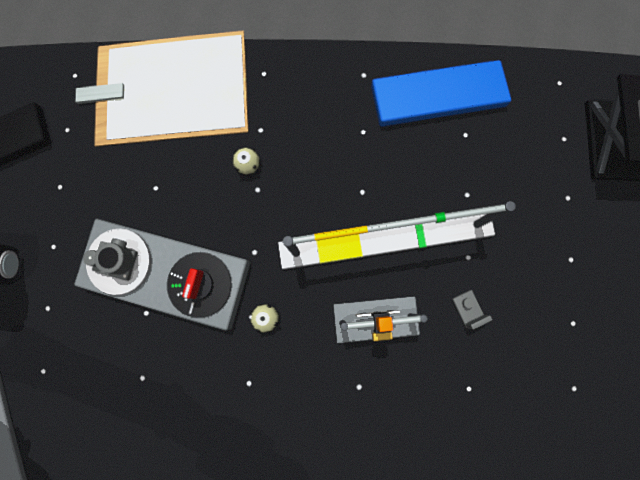

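```bash
cat > h.py <<'E'
import numpy as np,cv2
from scipy.spatial.transform import Rotation as Ro
class Cam:
    def __init__(s,f):
        d=f if isinstance(f,dict) else np.load(f)
        s.K=np.array([[d["fx"],0,d["cx"]],[0,d["fy"],d["cy"]],[0,0,1]],float);s.D=np.array(d["distortion"])
        s.eye=np.array(d["eye"]);s.R=Ro.from_euler("xyz",d["attitude"],degrees=True).as_matrix()
        s.img=np.array(d["img"]);s.z=np.array(d["range_z"])
    def ray(s,p):
        u=cv2.undistortPoints(np.array(p,float).reshape(-1,1,2),s.K,s.D).reshape(-1,2)
        return np.c_[u,np.ones(len(u))]@s.R.T
    def pz(s,p,z): return s.eye+s.ray([p])[0]*(z-s.eye[2])/s.ray([p])[0][2]
    def depth(s,p): return s.eye+s.ray([p])[0]*s.z[int(round(p[1])),int(round(p[0]))]
    def proj(s,P):
        rv=cv2.Rodrigues(s.R.T)[0]
        return cv2.projectPoints(np.array(P,float).reshape(-1,1,3),rv,-s.R.T@s.eye,s.K,s.D)[0].reshape(-1,2)
    def cloud(s):
        h,w=s.z.shape;v,u=np.mgrid[:h,:w]
        r=s.ray(np.c_[u.ravel(),v.ravel()])
        P=s.eye+r*s.z.reshape(-1,1);P[s.z.ravel()<=0]=np.nan
        return P.reshape(h,w,3)
def tri(c1,p1,c2,p2):
    a,b=c1.ray([p1])[0],c2.ray([p2])[0]
    t=np.linalg.lstsq(np.c_[a,-b],c2.eye-c1.eye,rcond=None)[0]
    A,B=c1.eye+a*t[0],c2.eye+b*t[1]
    return (A+B)/2,np.linalg.norm(A-B)
E
python3 - <<'E'
from h import *
T=Cam("top0.npz");S=Cam("side0.npz")
np.set_printoptions(precision=4,suppress=True)
for c,n,box in((T,"t1",(270,190,250,160)),(T,"t2",(70,210,220,130)),(S,"s1",(210,190,190,230)),(S,"s2",(230,160,110,110))):
    x,y,w,h=box;k=min(800//w,600//h)
    cv2.imwrite(f"pics/{n}.png",cv2.resize(c.img[y:y+h,x:x+w,::-1],None,fx=k,fy=k,interpolation=cv2.INTER_CUBIC));print(n,box,k)
for c in(T,S):
    P=c.cloud();hsv=cv2.cvtColor(c.img,cv2.COLOR_RGB2HSV);H,Sa,V=[hsv[...,i].astype(int) for i in range(3)]
    for nm,m in dict(orange=(H>=8)&(H<18)&(Sa>200)&(V>120),yellow=(H>=24)&(H<33)&(Sa>180),green=(H>45)&(H<75)&(Sa>150)&(V>80),red=((H<5)|(H>175))&(Sa>180)).items():
        n,l,st,ce=cv2.connectedComponentsWithStats(m.astype(np.uint8))
        for i in range(1,n):
            if st[i,4]>6:
                q=P[l==i];q=q[~np.isnan(q[:,0])]
                print(nm,st[i],ce[i].round(1),q.mean(0),q.min(0),q.max(0))
E
```

```text
t1 (270, 190, 250, 160) 3
t2 (70, 210, 220, 130) 3
s1 (210, 190, 190, 230) 2
s2 (230, 160, 110, 110) 5
orange [378 317  14  15  56] [382.4 323.3] [ 0.4223 -0.1199  0.1799] [ 0.4114 -0.132   0.1607] [ 0.4316 -0.1134  0.1841]
yellow [ 315  226   53   37 1225] [339.5 244.1] [ 0.5507 -0.0573  0.0534] [ 0.5238 -0.0976  0.0007] [ 0.5765 -0.0164  0.1778]
green [435 212  11  10  81] [440.3 216.4] [ 0.5841 -0.208   0.165 ] [ 0.5751 -0.2542 -0.0006] [ 0.6247 -0.1977  0.1799]
green [416 224  10  24 149] [420.3 235.8] [ 0.5758 -0.2063  0.0152] [ 0.5567 -0.2179 -0.003 ] [ 0.5977 -0.1977  0.0189]
green [171 284  10   4  31] [175.5 285.3] [0.4712 0.2307 0.0484] [0.4678 0.2223 0.0459] [0.4737 0.2384 0.054 ]
red [182 268  21  31 344] [193.1 281.9] [0.4768 0.1865 0.0897] [0.4497 0.1775 0.0471] [0.4996 0.2181 0.1042]
orange [251 259  13  22 184] [256.7 270.5] [ 0.4216 -0.1349  0.1636] [ 0.412  -0.1391  0.1428] [ 0.4314 -0.1277  0.1847]
yellow [320 226  16  23  63] [326.5 236.5] [ 0.5507 -0.0576  0.1756] [ 0.5431 -0.0973  0.1718] [ 0.5623 -0.0181  0.1784]
yellow [311 292  35  27 264] [328.1 305.2] [ 0.5545 -0.0579  0.0171] [ 0.5246 -0.099   0.002 ] [0.5842 0.0028 0.0219]
yellow [321 305   4   5  11] [322.4 307.1] [ 0.5427 -0.063   0.017 ] [ 0.5397 -0.0669  0.0141] [ 0.546  -0.0542  0.02  ]
green [274 106  11  10  90] [279.3 110.6] [0.4986 0.5663 0.1922] [0.4845 0.5573 0.1764] [0.5117 0.5778 0.2066]
green [351 279  11  13  62] [355.1 283.9] [ 0.581  -0.201   0.1704] [ 0.5729 -0.2177 -0.0007] [0.6346 0.0438 0.1809]
green [339 350  30  11 140] [353.5 355.5] [ 0.5817 -0.2083  0.0182] [ 0.5557 -0.2209  0.0148] [ 0.6082 -0.197   0.0219]
red [268 208  23  19 388] [279.6 216.9] [0.4753 0.1826 0.0841] [0.4492 0.1724 0.0515] [0.4989 0.2147 0.1053]
```

View pics/t1.png

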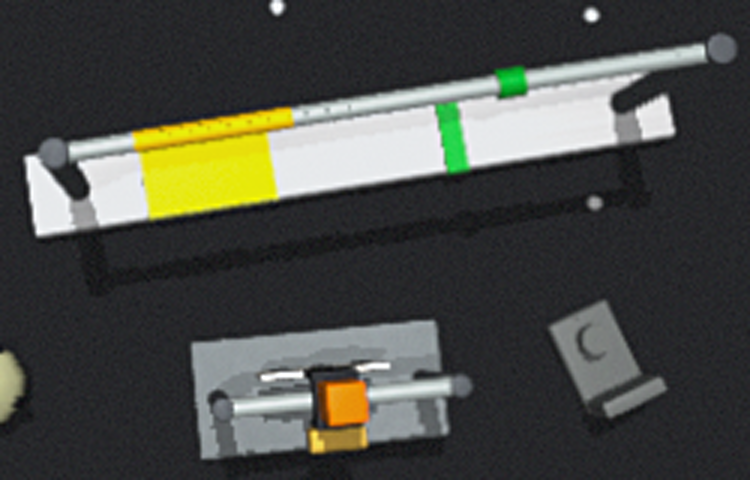

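View pics/t2.png

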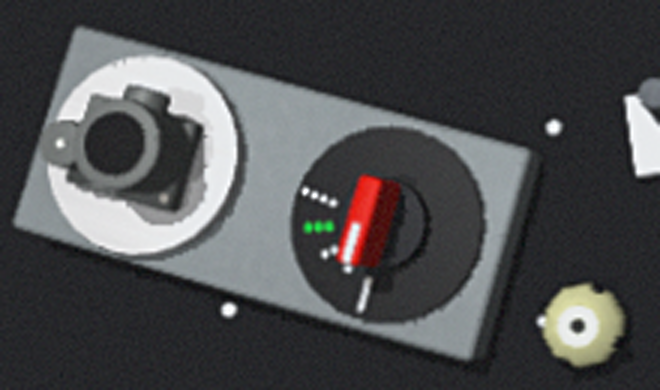

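View pics/s1.png

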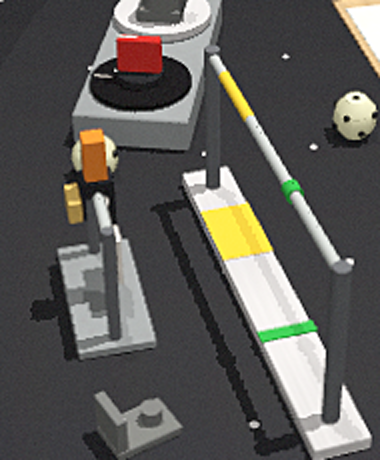

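View pics/s2.png

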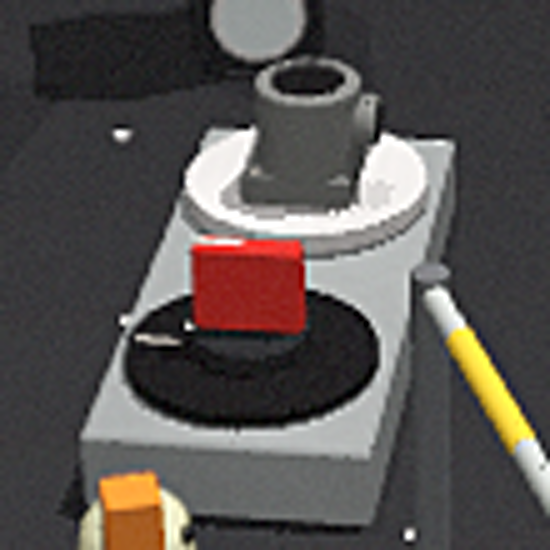

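```bash
python3 - <<'E'
from h import *
T=Cam("top0.npz");S=Cam("side0.npz")
np.set_printoptions(precision=4,suppress=True)
f=lambda b,k,p:(b[0]+(p[0]+.5)/k-.5,b[1]+(p[1]+.5)/k-.5)
t1=lambda *p:f((270,190),3,p)
t2=lambda *p:f((70,210),3,p)
s1=lambda *p:f((210,190),2,p)
s2=lambda *p:f((230,160),5,p)
L,R_=T.pz(t1(54,153),.178),T.pz(t1(722,48),.178)
print("rail top",L,R_,(L+R_)/2,np.linalg.norm(L-R_),np.degrees(np.arctan2(-(L-R_)[0],(L-R_)[1])))
print("tri",tri(T,t1(54,153),S,s1(212,50)),tri(T,t1(722,48),S,s1(343,266)))
L,R_=S.pz(s1(212,50),.178),S.pz(s1(343,266),.178)
print("side",L,R_,(L+R_)/2,np.linalg.norm(L-R_),np.degrees(np.arctan2(-(L-R_)[0],(L-R_)[1])))
print("ring T",T.pz(t1(511,82),.17),"S",S.pz(s1(291,190),.17),tri(T,t1(511,82),S,s1(291,190)))
L,R_=T.pz(t1(221,407),.131),T.pz(t1(461,384),.131)
print("park",L,R_,(L+R_)/2,np.linalg.norm(L-R_),np.degrees(np.arctan2(-(L-R_)[0],(L-R_)[1])))
print("tab top T",T.pz(t1(347,401),.183), "S",S.pz(s1(92,133),.183),tri(T,t1(347,401),S,s1(92,133)))
# cloud fits
for c in(T,S):
    P=c.cloud()
    # rail bar / tab top / knob top
    def sel(lo,hi):
        m=np.all((P>lo)&(P<hi),-1);return P[m]
    q=sel([.39,-.15,.179],[.45,-.09,.19]);print("tabtop",len(q),q.mean(0),cv2.minAreaRect((q[:,:2]*1000).astype(np.float32)))
    q=sel([.42,.13,.097],[.53,.25,.106]);print("knobtop",len(q),q.mean(0),cv2.minAreaRect((q[:,:2]*1000).astype(np.float32)))
    q=sel([.5,-.28,.165],[.62,.06,.179]);a=np.polyfit(q[:,1],q[:,0],1);print("bar",len(q),a,np.degrees(np.arctan(-a[0])),q[:,2].mean(),q[:,1].min(),q[:,1].max())
    q=sel([.3,-.24,.08],[.5,-.02,.14]);
    q=sel([.37,.05,.036],[.57,.30,.044]);print("housing",len(q),cv2.minAreaRect((q[:,:2]*1000).astype(np.float32)))
    q=sel([.37,.1,.046],[.57,.26,.051]);print("dial",len(q),cv2.minEnclosingCircle((q[:,:2]*1000).astype(np.float32)))
E
```

```text
rail top [0.5391 0.0214 0.178 ] [ 0.6011 -0.3122  0.178 ] [ 0.5701 -0.1454  0.178 ] 0.339326518331088 10.522741461112192
tri (array([0.5394, 0.0216, 0.1768]), np.float64(0.0002903431318393968)) (array([ 0.6018, -0.3124,  0.1777]), np.float64(0.0012033563122355027))
side [0.5394 0.0195 0.178 ] [ 0.6023 -0.3126  0.178 ] [ 0.5708 -0.1465  0.178 ] 0.3380175114284148 10.733678816670318
ring T [ 0.5822 -0.2063  0.17  ] S [ 0.5808 -0.2029  0.17  ] (array([ 0.581 , -0.2057,  0.1722]), np.float64(0.0014214737883662442))
park [ 0.4155 -0.0651  0.131 ] [ 0.4303 -0.189   0.131 ] [ 0.4229 -0.127   0.131 ] 0.12475876541602084 6.813613106323623
tab top T [ 0.4225 -0.1238  0.183 ] S [ 0.4214 -0.1197  0.183 ] (array([ 0.422 , -0.1235,  0.1855]), np.float64(0.0011854105857341223))
tabtop 194 [ 0.4214 -0.1239  0.1824] ((421.3724670410156, -123.8103256225586), (20.075166702270508, 20.293041229248047), 2.349743604660034)
knobtop 242 [0.4747 0.1891 0.1008] ((474.4233093261719, 190.09584045410156), (14.98678970336914, 50.08085632324219), 78.79660034179688)
bar 1445 [-0.1827  0.5434] 10.354774016712835 0.1738934672006264 -0.27979056422107773 0.030017161697727036
housing 3826 ((471.9176330566406, 177.9579620361328), (276.9525451660156, 130.69882202148438), 76.64361572265625)
dial 2326 ((474.5826110839844, 189.8377227783203), 58.4252815246582)
tabtop 96 [ 0.4208 -0.1284  0.1834] ((420.92047119140625, -126.79722595214844), (19.966144561767578, 23.730815887451172), 11.430302619934082)
knobtop 107 [0.4744 0.1851 0.1012] ((474.1904602050781, 184.7788848876953), (17.542808532714844, 49.32040023803711), 80.67890167236328)
bar 701 [-0.1861  0.5408] 10.540479634447856 0.17486983747727694 -0.27985474813226885 0.026422872420498122
housing 1051 ((472.95025634765625, 181.0504150390625), (271.94110107421875, 130.37147521972656), 76.82501983642578)
dial 648 ((463.6876220703125, 190.21929931640625), 83.32426452636719)
```

```bash
cat > plan.py <<'E'
import sys;from h import *
from workcell import robot
def plan(p,yaw,s=None,verbose=True):
    s=s or robot.sense();R=Ro.from_euler("xyz",s["tcp_rot"],degrees=True)
    G=Ro.from_euler("xyz",[180,0,yaw],degrees=True)
    w=(R.inv()*G).as_rotvec()/(2*np.pi);d=R.inv().apply(np.array(p)-s["ee_pos"])/.3
    print(np.r_[w,d].round(4).tolist(),"rows>=",np.ceil(max(np.linalg.norm(d)*300/41.7,np.linalg.norm(w)*360/7.16)))
if __name__=="__main__":
    a=[float(x) for x in sys.argv[1:]]
    s=robot.sense();print("t",round(s["time_s"],2),s["ee_pos"].round(4),s["tcp_rot"].round(2),"F",s["contact_force"].round(1),s["torque"].round(2),"o",round(s["opening"],4))
    for i in range(0,len(a),4): plan(a[i:i+3],a[i+3],s)
E
python3 plan.py .50 .20 .32 65.5 .50 .20 .32 -83.2
```

```text
t 0.9 [0.2794 0.6145 0.2313] [-180.     -0.     65.55] F [-0.3 -0.1  0.5] [-0.04  0.03  0.01] o 0.0852
[-0.0, -0.0, 0.0001, -0.9532, 1.2413, -0.2957] rows>= 12.0
[-0.0, 0.0, 0.4132, -0.9532, 1.2413, -0.2957] rows>= 21.0
```

>>> {"fn": "send_rows", "kwargs": {
  "steps": [0, 0, 0.1, -0.48, 0.62, -0.3, 0, 0, 0, 0.1, -0.48, 0.62, -0.3, 0, 0, 0, 0.1, -0.48, 0.62, -0.3, 0, 0, 0, 0.1, -0.48, 0.62, -0.3, 0, 0, 0, 0.1, -0.48, 0.62, -0.3, 0]
}}

```text
time_s: 1.32
ee_pos: [0.3708, 0.4406, 0.3065]
tcp_rot: [-180.0, -0.0, 29.4]
contact_force: [1.0, 0.1, 0.7]
opening: 0.0853
```

```bash
python3 plan.py .50 .20 .32 -83.2 .50 .05 .34 -83.2
```

```text
t 1.32 [0.3708 0.4406 0.3065] [-1.7998e+02 -1.0000e-02  2.9380e+01] F [1.  0.1 0.7] [ 0.02 -0.04 -0.09] o 0.0853
[-0.0001, 0.0, 0.3127, -0.0181, 0.91, -0.0452] rows>= 16.0
[-0.0001, 0.0, 0.3127, -0.2634, 1.3457, -0.1121] rows>= 16.0
```

>>> {"fn": "send_rows", "kwargs": {
  "steps": [0, 0, 0.1, 0.05, 0.68, -0.05, 0, 0, 0, 0.1, 0.05, 0.68, -0.05, 0, 0, 0, 0.1, 0.05, 0.68, -0.05, 0, 0, 0, 0.1, 0.05, 0.68, -0.05, 0, 0, 0, 0.1, 0.05, 0.68, -0.05, 0]
}}

```text
time_s: 1.73
ee_pos: [0.4855, 0.2702, 0.3214]
tcp_rot: [-180.0, -0.0, -6.5]
contact_force: [0.8, 0.6, 0.2]
opening: 0.0853
```

```bash
python3 plan.py .4218 -.1235 .28 -83.2
```

```text
t 1.73 [0.4855 0.2702 0.3214] [-1.7996e+02 -4.0000e-02 -6.4800e+00] F [0.8 0.6 0.2] [ 0.06 -0.13  0.01] o 0.0853
[-0.0002, -0.0, 0.2131, -0.063, 1.328, 0.137] rows>= 11.0
```

>>> {"fn": "send_rows", "kwargs": {
  "steps": [0, 0, 0.1, 0, 0.68, 0, 0, 0, 0, 0.1, 0, 0.68, 0, 0, 0, 0, 0.1, 0, 0.68, 0, 0, 0, 0, 0.1, 0, 0.68, 0, 0, 0, 0, 0.1, 0, 0.68, 0, 0]
}}

```text
time_s: 2.15
ee_pos: [0.4622, 0.0671, 0.3209]
tcp_rot: [-180.0, 0.0, -42.3]
contact_force: [1.0, 0.2, -0.1]
opening: 0.0855
```

```bash
python3 plan.py .4218 -.1235 .24 -83.2
```

```text
t 2.15 [0.4622 0.0671 0.3209] [-1.7996e+02  1.0000e-02 -4.2300e+01] F [ 1.   0.2 -0.1] [-0.05 -0.06 -0.04] o 0.0855
[-0.0001, 0.0001, 0.1136, 0.3281, 0.5607, 0.2693] rows>= 6.0
```

>>> {"fn": "send_rows", "kwargs": {
  "steps": [0, 0, 0.1136, 0.328, 0.561, 0.2, 0, 0, 0, 0.1136, 0.328, 0.561, 0.2, 0, 0, 0, 0.1136, 0.328, 0.561, 0.2, 0, 0, 0, 0.1136, 0.328, 0.561, 0.2, 0, 0, 0, 0.1136, 0.328, 0.561, 0.2, 0]
}}

```text
time_s: 2.57
ee_pos: [0.4226, -0.1235, 0.2605]
tcp_rot: [-179.9, 0.0, -78.1]
contact_force: [0.4, -0.6, -0.5]
opening: 0.0853
```

```bash
python3 plan.py .4218 -.1235 .22 -83.2;  python3 plan.py .4218 -.1235 .148 -83.2; python3 - <<'E'
from workcell import robot
import cv2
d=robot.get_image("side");cv2.imwrite("pics/s3.png",cv2.resize(d["img"][180:420,160:420,::-1],None,fx=2.5,fy=2.5))
E
```

```text
t 2.57 [ 0.4226 -0.1235  0.2605] [-1.7992e+02  4.0000e-02 -7.8090e+01] F [ 0.4 -0.6 -0.5] [-0.05 -0.04 -0.03] o 0.0853
[-0.0002, 0.0001, 0.0142, -0.0003, 0.0028, 0.135] rows>= 1.0
t 2.57 [ 0.4226 -0.1235  0.2605] [-1.7992e+02  4.0000e-02 -7.8090e+01] F [ 0.4 -0.6 -0.5] [-0.05 -0.04 -0.03] o 0.0853
[-0.0002, 0.0001, 0.0142, -0.0002, 0.0031, 0.375] rows>= 3.0
```

View pics/s3.png

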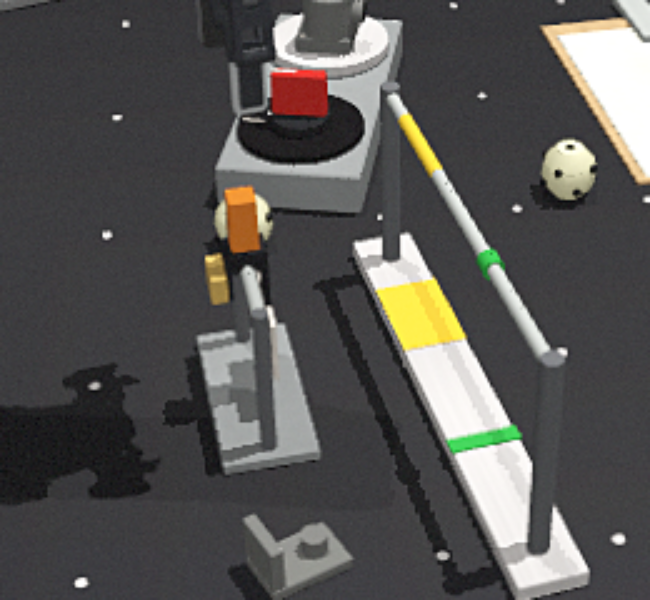

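>>> {"fn": "send_rows", "kwargs": {
  "steps": [0, 0, 0.0142, 0, 0.003, 0.13, 0.2, 0, 0, 0.0142, 0, 0.003, 0.24, 0.3, 0, 0, 0.0142, 0, 0.003, 0.33, 0.4, 0, 0, 0.0142, 0, 0.003, 0.372, 0.4, 0, 0, 0.0142, 0, 0.003, 0.372, 0.4]
}}

```text
time_s: 3.03
ee_pos: [0.4208, -0.1211, 0.1468]
tcp_rot: [179.7, 0.0, -82.8]
contact_force: [-0.6, 0.8, 0.4]
opening: 0.0513
```

```bash
python3 plan.py .4218 -.1235 .148 -83.2; python3 - <<'E'
from workcell import robot
import cv2
d=robot.get_image("side");cv2.imwrite("pics/s4.png",cv2.resize(d["img"][180:420,160:420,::-1],None,fx=2.5,fy=2.5))
E
```

```text
t 3.03 [ 0.4208 -0.1211  0.1468] [179.69   0.   -82.81] F [-0.6  0.8  0.4] [ 0.02 -0.   -0.  ] o 0.0513
[0.0009, -0.0, 0.0011, 0.0082, -0.0024, -0.0039] rows>= 1.0
```

View pics/s4.png

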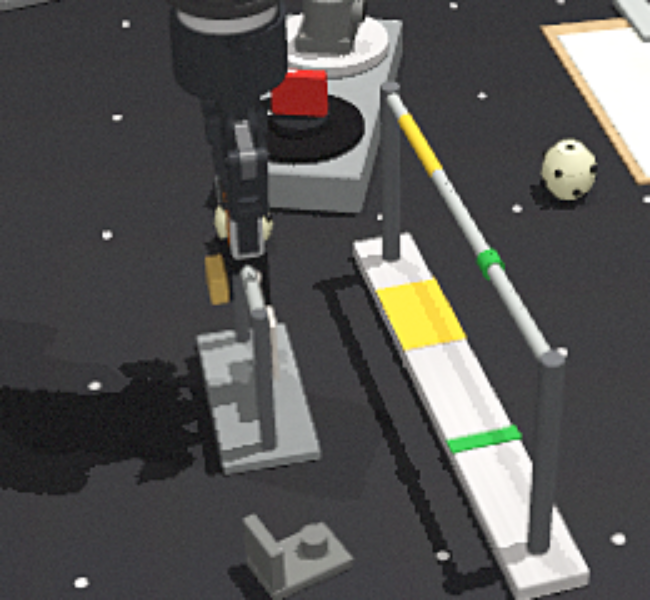

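>>> {"fn": "send_rows", "kwargs": {
  "steps": [0.0009, 0, 0.0011, 0.006, -0.002, -0.005, 0.6, 0.0009, 0, 0.0011, 0.006, -0.002, -0.005, 0.8, 0.0009, 0, 0.0011, 0.006, -0.002, -0.005, 0.9, 0.0009, 0, 0.0011, 0.006, -0.002, -0.005, 1, 0.0009, 0, 0.0011, 0.006, -0.002, -0.005, 1],
  "squeeze": 40
}}

```text
time_s: 3.5
ee_pos: [0.4249, -0.1233, 0.152]
tcp_rot: [-179.5, 0.0, -83.2]
contact_force: [-0.9, 0.3, 7.1]
opening: 0.0191
```

```bash
python3 plan.py .4218 -.1235 .148 -83.2
```

```text
t 3.5 [ 0.4249 -0.1233  0.152 ] [-1.795e+02  1.000e-02 -8.319e+01] F [-0.9  0.3  7.1] [-0.06  0.32  0.04] o 0.0191
[-0.0014, 0.0, 0.0, -0.0006, 0.0103, 0.0134] rows>= 1.0
```

>>> {"fn": "send_rows", "kwargs": {
  "steps": [-0.001, 0, 0, 0, 0.004, -0.04, 1, -0.001, 0, 0, 0, 0.004, -0.1, 1, -0.001, 0, 0, 0, 0.004, -0.16, 1, -0.001, 0, 0, 0, 0.004, -0.2, 1, -0.001, 0, 0, 0, 0.004, -0.2, 1]
}}

```text
time_s: 3.92
ee_pos: [0.4238, -0.1235, 0.2131]
tcp_rot: [-179.7, 0.0, -83.2]
contact_force: [-0.0, 0.7, -1.9]
opening: 0.0195
```

```bash
python3 plan.py .4218 -.1235 .22 -83.2; python3 - <<'E'
from workcell import robot
import cv2,numpy as np
for n in("side","top"):
    d=robot.get_image(n);np.savez(n+"1.npz",**{k:np.array(v) for k,v in d.items()})
    im=d["img"][180:420,160:420] if n=="side" else d["img"][180:380,270:530]
    cv2.imwrite(f"pics/{n}5.png",cv2.resize(im[:,:,::-1],None,fx=2.5,fy=2.5))
E
```

```text
t 3.92 [ 0.4238 -0.1235  0.2131] [-1.7972e+02  4.0000e-02 -8.3190e+01] F [-0.   0.7 -1.9] [-0.05 -0.06 -0.01] o 0.0195
[-0.0008, 0.0001, 0.0, -0.0007, 0.0064, -0.023] rows>= 1.0
```

View pics/side5.png

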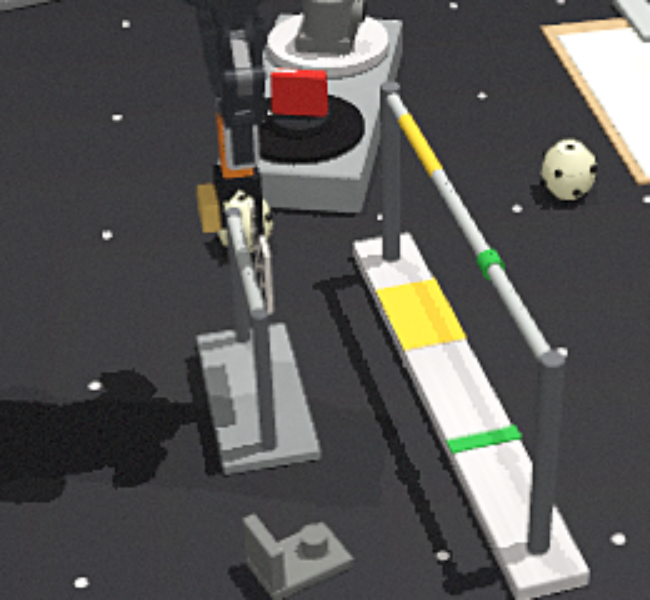

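View pics/top5.png

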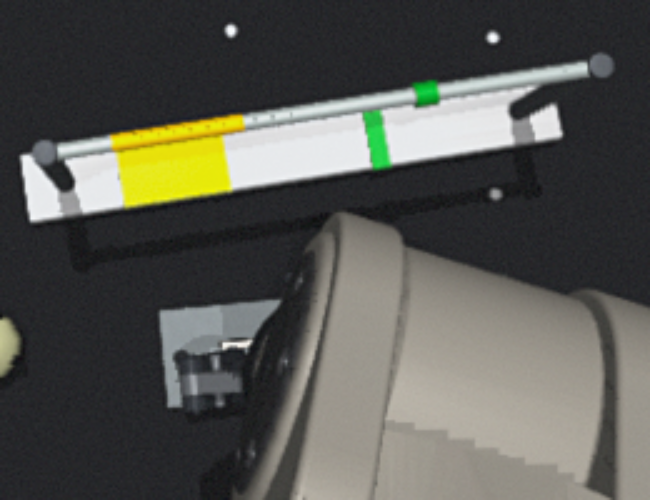

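```bash
python3 - <<'E'
from h import *
np.set_printoptions(precision=4,suppress=True)
for f in("side0.npz","side1.npz"):
    c=Cam(f);P=c.cloud();hsv=cv2.cvtColor(c.img,cv2.COLOR_RGB2HSV);H,Sa,V=[hsv[...,i].astype(int) for i in range(3)]
    for nm,m in dict(orange=(H>=8)&(H<18)&(Sa>200)&(V>120),brass=(H>=15)&(H<25)&(Sa>120)&(V>90)).items():
        m[:, :240]=0;m[:,275:]=0;m[:230]=0;m[330:]=0
        q=P[m];q=q[(q[:,1]<-.09)&(q[:,1]>-.17)];print(f,nm,len(q),np.percentile(q,[2,50,98],axis=0))
E
python3 plan.py .48 -.09 .30 -81 .5555 -.058 .33 -79.5
```

```text
side0.npz orange 185 [[ 0.4122 -0.1385  0.1444]
 [ 0.4214 -0.1348  0.164 ]
 [ 0.4307 -0.1297  0.1837]]
side0.npz brass 209 [[ 0.3936 -0.144   0.1064]
 [ 0.4042 -0.1331  0.1255]
 [ 0.4302 -0.1159  0.1859]]
side1.npz orange 52 [[ 0.4106 -0.1371  0.2048]
 [ 0.4131 -0.1346  0.2092]
 [ 0.4295 -0.1305  0.2442]]
side1.npz brass 132 [[ 0.3943 -0.1441  0.1673]
 [ 0.3997 -0.14    0.1841]
 [ 0.406  -0.1158  0.1891]]
t 4.02 [ 0.4223 -0.1229  0.2109] [-1.7994e+02  5.0000e-02 -8.3160e+01] F [-0.9  0.2 -1.3] [ 0.02 -0.02  0.01] o 0.0194
[-0.0002, 0.0001, -0.006, -0.0863, -0.2042, -0.2968] rows>= 3.0
[-0.0002, 0.0001, -0.0102, -0.1624, -0.4669, -0.3964] rows>= 5.0
```

>>> {"fn": "send_rows", "kwargs": {
  "steps": [0, 0, -0.003, -0.03, -0.06, -0.12, 1, 0, 0, -0.006, -0.05, -0.12, -0.24, 1, 0, 0, -0.008, -0.08, -0.2, -0.33, 1, 0, 0, -0.0102, -0.11, -0.3, -0.39, 1, 0, 0, -0.0102, -0.14, -0.4, -0.4, 1]
}}

```text
time_s: 4.43
ee_pos: [0.5388, -0.0666, 0.3333]
tcp_rot: [-179.7, 0.1, -79.4]
contact_force: [0.8, -0.7, 0.2]
opening: 0.0195
```

```bash
python3 plan.py .5545 -.0577 .325 -79.5
```

```text
t 4.43 [ 0.5388 -0.0666  0.3333] [-1.7974e+02  6.0000e-02 -7.9440e+01] F [ 0.8 -0.7  0.2] [-0.12  0.   -0.03] o 0.0195
[-0.0007, 0.0002, 0.0002, -0.0196, -0.0568, 0.0278] rows>= 1.0
```

>>> {"fn": "send_rows", "kwargs": {
  "steps": [-0.0007, 0, 0, -0.02, -0.053, 0, 1, -0.0007, 0, 0, -0.02, -0.053, 0, 1, -0.0007, 0, 0, -0.02, -0.053, 0.04, 1, -0.0007, 0, 0, -0.02, -0.053, 0.08, 1, -0.0007, 0, 0, -0.02, -0.053, 0.08, 1]
}}

```text
time_s: 4.85
ee_pos: [0.5479, -0.0591, 0.3027]
tcp_rot: [179.4, 0.1, -79.6]
contact_force: [-0.9, -0.3, -1.3]
opening: 0.0194
```

```bash
cat > look.py <<'E'
import sys,cv2,numpy as np
from workcell import robot
n=sys.argv[1]
for k in ("side","top"):
    d=robot.get_image(k);np.savez(f"{k}{n}.npz",**{a:np.array(v) for a,v in d.items()})
    im=d["img"][140:380,220:420] if k=="side" else d["img"][150:350,260:530]
    cv2.imwrite(f"pics/{k}_{n}.png",cv2.resize(im[:,:,::-1],None,fx=2.5,fy=2.5,interpolation=cv2.INTER_CUBIC))
E
python3 look.py L1; python3 plan.py .5545 -.0577 .1955 -79.5
```

```text
t 4.95 [ 0.5493 -0.0593  0.3053] [ 1.7957e+02  4.0000e-02 -7.9620e+01] F [ 0.7  0.6 -0.5] [-0.   -0.05 -0.03] o 0.0192
[0.0012, 0.0001, -0.0003, -0.0018, -0.0206, 0.366] rows>= 3.0
```

View pics/side_L1.png

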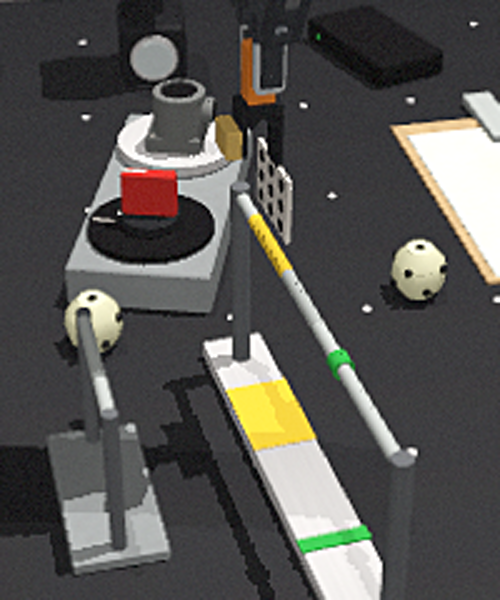

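View pics/top_L1.png

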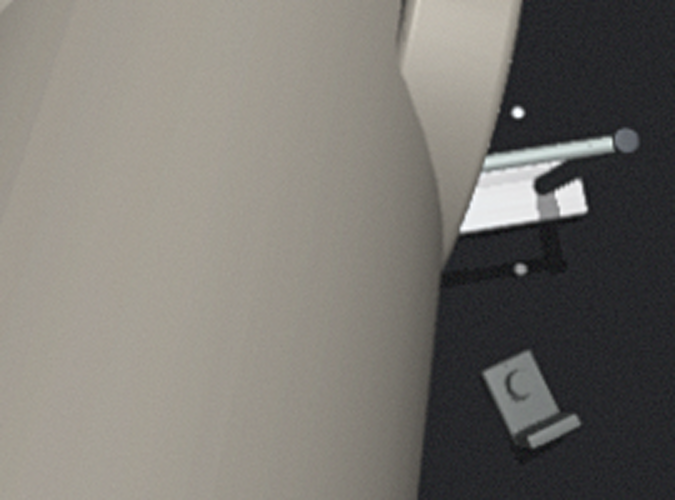

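```bash
python3 - <<'E'
from h import *
np.set_printoptions(precision=4,suppress=True)
c=Cam("sideL1.npz");P=c.cloud()
hsv=cv2.cvtColor(c.img,cv2.COLOR_RGB2HSV);H,Sa,V=[hsv[...,i].astype(int) for i in range(3)]
B=np.all((P>[.5,-.14,.19])&(P<[.65,.03,.36]),-1)
for nm,m in dict(orange=(H>=8)&(H<18)&(Sa>200)&(V>120),brass=(H>=15)&(H<25)&(Sa>120)&(V>90),white=(Sa<60)&(V>120)).items():
    q=P[m&B];print(nm,len(q),np.percentile(q,[3,50,97],axis=0).tolist())
    print(np.argwhere(m&B)[:,::-1].min(0),np.argwhere(m&B)[:,::-1].max(0))
# predicted
s=np.array([.5493,-.0593,.3053]);a=np.radians(10.4);ex=np.array([np.cos(a),np.sin(a),0]);ey=np.array([-np.sin(a),np.cos(a),0]);ez=np.array([0,0,1])
tab=s+[0,0,.0145]
pts=[tab+i*.01*ex-.01*ey+k*ez for i in(-1,1) for k in(-.024,.018)]
pts+=[tab-.04*ez+.013*ex+j*.035*ey+k*ez for j in(-1,1) for k in(-.032,-.082)]
print(c.proj(pts))
E
```

```text
orange 117 [[0.5338254497364614, -0.07266040086779219, 0.2950731078708699], [0.536302788441149, -0.06855146260059342, 0.31098272136095195], [0.5518985940903199, -0.057993329525453906, 0.3356544141125034]]
[317 156] [329 181]
brass 150 [[0.5159312889148591, -0.08141874567580262, 0.25866185357303795], [0.5222846981319607, -0.07591377004573346, 0.27221087565158186], [0.530047108377512, -0.05449528873465288, 0.2787487591921173]]
[306 186] [316 203]
white 299 [[0.5391194840067224, -0.09413220069799291, 0.19854469776512465], [0.5542242832230242, -0.07432245738602372, 0.2312008853345251], [0.5628908328993463, -0.027930071146736686, 0.33440060673519284]]
[306 158] [336 237]
[[322.0453 180.6906]
 [322.0404 158.0974]
 [333.2624 179.169 ]
 [333.487  156.6605]
 [339.1266 210.3104]
 [338.7111 235.1391]
 [326.9902 192.1654]
 [326.8823 216.153 ]]
```

```bash
cat > chk.py <<'E'
import sys
from h import *
from workcell import robot
np.set_printoptions(precision=4,suppress=True)
d=robot.get_image("side");c=Cam(d);P=c.cloud();n=sys.argv[1]
s=robot.sense();e=s["ee_pos"];print(s["time_s"],e,s["tcp_rot"],s["contact_force"])
hsv=cv2.cvtColor(c.img,cv2.COLOR_RGB2HSV);H,Sa,V=[hsv[...,i].astype(int) for i in range(3)]
a=np.radians(s["tcp_rot"][2]+90);ex=np.array([np.cos(a),np.sin(a),0]);ey=np.array([-np.sin(a),np.cos(a),0])
L=(P-e)@np.array([ex,ey,[0,0,1]]).T
B=np.all((L>[-.06,-.05,-.13])&(L<[.05,.05,.05]),-1)
for nm,m in dict(orange=(H>=8)&(H<18)&(Sa>200)&(V>100),brass=(H>=15)&(H<25)&(Sa>120)&(V>90),white=(Sa<60)&(V>120)).items():
    q=L[m&B];print(nm,len(q));print(np.percentile(q,[3,50,97],axis=0)) if len(q) else 0
cv2.imwrite(f"pics/c{n}.png",cv2.resize(d["img"][140:300,260:380,::-1],None,fx=5,fy=3.75 if 0 else 3.7,interpolation=cv2.INTER_CUBIC))
E
python3 chk.py 1
```

```text
5.0 [ 0.55   -0.0592  0.3061] [179.6635   0.0327 -79.5983] [-0.4871  0.4201 -1.0187]
orange 94
[[-0.0151 -0.0118 -0.0092]
 [-0.0137 -0.0069  0.0066]
 [ 0.002   0.0036  0.0322]]
brass 168
[[-0.0326 -0.0318 -0.1297]
 [-0.0273 -0.0119 -0.0328]
 [ 0.001   0.0131 -0.0252]]
white 316
[[-0.0124 -0.0376 -0.1191]
 [ 0.005  -0.0146 -0.0721]
 [ 0.0088  0.0315  0.0327]]
```

View pics/c1.png

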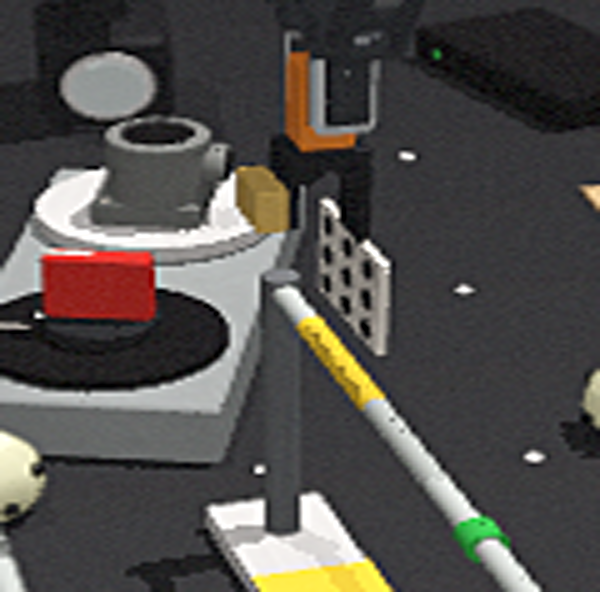

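```bash
python3 plan.py .558 -.0566 .24 -79.5
```

```text
t 5.0 [ 0.55   -0.0592  0.3061] [ 1.7966e+02  3.0000e-02 -7.9600e+01] F [-0.5  0.4 -1. ] [0.03 0.   0.01] o 0.0198
[0.0009, 0.0001, -0.0003, -0.0036, -0.0291, 0.2203] rows>= 2.0
```

>>> {"fn": "send_rows", "kwargs": {
  "steps": [0, 0, 0, -0.003, -0.015, 0.05, 1, 0, 0, 0, -0.003, -0.015, 0.1, 1, 0, 0, 0, -0.003, -0.015, 0.15, 1, 0, 0, 0, -0.003, -0.015, 0.2, 1, 0, 0, 0, -0.003, -0.015, 0.2, 1]
}}

```text
time_s: 5.42
ee_pos: [0.5531, -0.0568, 0.2445]
tcp_rot: [179.5, 0.0, -79.5]
contact_force: [-0.8, 0.9, -0.8]
opening: 0.0194
```

```bash
python3 chk.py 2; python3 plan.py .558 -.0566 .24 -79.5
```

```text
5.4667 [ 0.5539 -0.057   0.2459] [179.5994   0.0285 -79.5558] [-0.0571  0.357  -0.6883]
orange 110
[[-0.0152 -0.0117 -0.0091]
 [-0.0137 -0.0071  0.0071]
 [ 0.0024  0.0039  0.0315]]
brass 244
[[-0.0327 -0.038  -0.0745]
 [-0.0232 -0.0101 -0.0421]
 [ 0.0022  0.0236 -0.0261]]
white 204
[[-0.0124 -0.0461 -0.1064]
 [ 0.0047 -0.0153 -0.0601]
 [ 0.0092  0.0295  0.033 ]]
t 5.47 [ 0.5539 -0.057   0.2459] [ 1.796e+02  3.000e-02 -7.956e+01] F [-0.1  0.4 -0.7] [-0.02 -0.02 -0.02] o 0.0197
[0.0011, 0.0001, -0.0002, 0.0011, -0.0138, 0.0197] rows>= 1.0
```

View pics/c2.png

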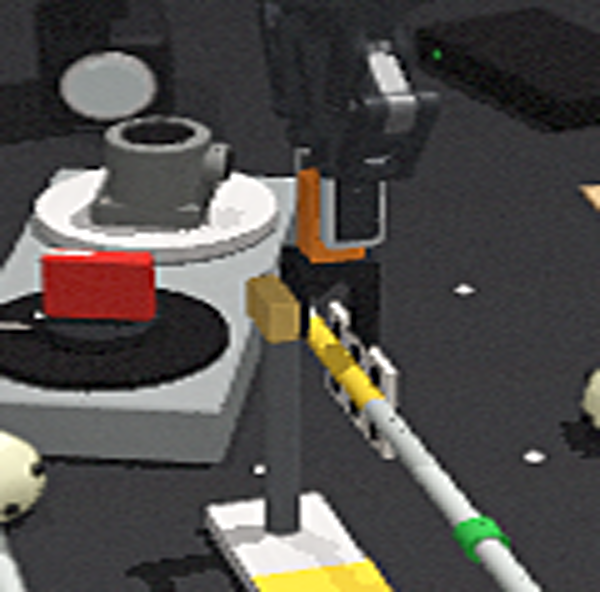

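>>> {"fn": "send_rows", "kwargs": {
  "steps": [0.0005, 0, 0, 0, -0.003, 0.02, 1, 0.0005, 0, 0, 0, -0.003, 0.04, 1, 0.0005, 0, 0, 0, -0.003, 0.04, 1, 0.0005, 0, 0, 0, -0.003, 0.04, 1]
}}

```text
time_s: 5.8
ee_pos: [0.5557, -0.0568, 0.2347]
tcp_rot: [179.9, 0.0, -79.5]
contact_force: [0.1, -0.8, -0.9]
opening: 0.0195
```

```bash
python3 chk.py 3; python3 plan.py .558 -.0566 .1955 -79.5
```

```text
5.85 [ 0.5558 -0.0568  0.2348] [179.9177   0.0047 -79.5323] [-0.0348  0.0652 -0.4252]
orange 108
[[-0.0148 -0.0124 -0.0077]
 [-0.0133 -0.0072  0.0098]
 [ 0.0018  0.0071  0.0325]]
brass 240
[[-0.032  -0.0362 -0.0648]
 [-0.0234 -0.0102 -0.0403]
 [ 0.0012  0.0134 -0.0248]]
white 170
[[-0.0118 -0.0462 -0.1055]
 [ 0.006  -0.0165 -0.0588]
 [ 0.0098  0.03    0.0355]]
t 5.85 [ 0.5558 -0.0568  0.2348] [179.92   0.   -79.53] F [-0.   0.1 -0.4] [ 0.    0.   -0.04] o 0.0193
[0.0002, 0.0, -0.0001, 0.0007, -0.0074, 0.1311] rows>= 1.0
```

View pics/c3.png

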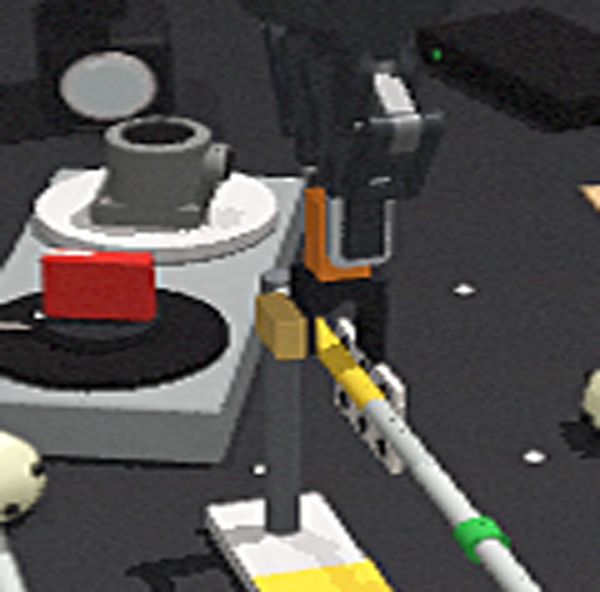

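>>> {"fn": "send_rows", "kwargs": {
  "steps": [0, 0, 0, 0, -0.004, 0.03, 1, 0, 0, 0, 0, -0.004, 0.06, 1, 0, 0, 0, 0, -0.004, 0.09, 1, 0, 0, 0, 0, -0.004, 0.12, 1, 0, 0, 0, 0, -0.004, 0.12, 1]
}}

```text
time_s: 6.27
ee_pos: [0.5573, -0.0564, 0.1973]
tcp_rot: [179.9, -0.0, -79.5]
contact_force: [1.3, 0.6, 0.3]
opening: 0.0196
```

```bash
python3 chk.py 4; python3 plan.py .558 -.0566 .1955 -79.5
```

```text
6.3167 [ 0.557  -0.0565  0.1976] [179.8795  -0.0148 -79.5342] [ 0.0971  0.6906 -1.4738]
orange 109
[[-0.0142 -0.0108 -0.0079]
 [-0.0127 -0.0066  0.0089]
 [ 0.0034  0.0059  0.0331]]
brass 192
[[-0.0313 -0.0363 -0.0448]
 [-0.025  -0.0121 -0.0272]
 [-0.0025  0.0133 -0.0202]]
white 257
[[-0.0107 -0.0467 -0.1043]
 [ 0.0065 -0.0155 -0.0729]
 [ 0.0101  0.0447  0.0328]]
t 6.32 [ 0.557  -0.0565  0.1976] [ 1.7988e+02 -1.0000e-02 -7.9530e+01] F [ 0.1  0.7 -1.5] [ 0.1  -0.28  0.01] o 0.0191
[0.0003, -0.0, -0.0001, 0.0008, -0.0032, 0.0071] rows>= 1.0
```

View pics/c4.png

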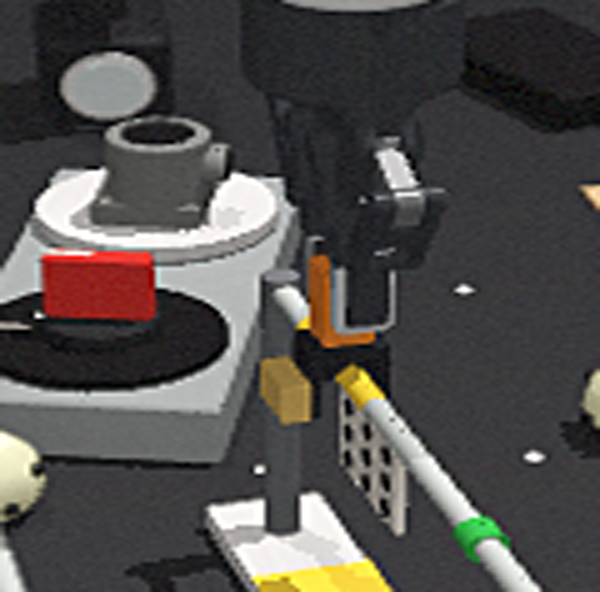

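>>> {"fn": "send_rows", "kwargs": {
  "steps": [0, 0, 0, 0, 0, 0.006, 1, 0, 0, 0, 0, 0, 0.01, 1, 0, 0, 0, 0, 0, 0.01, 1]
}}

```text
time_s: 6.57
ee_pos: [0.5576, -0.0566, 0.1969]
tcp_rot: [180.0, 0.0, -79.5]
contact_force: [-3.0, 1.4, 13.0]
opening: 0.0196
```

```bash
python3 plan.py .558 -.0566 .1955 -79.5
```

```text
t 6.57 [ 0.5576 -0.0566  0.1969] [ 1.7999e+02  4.0000e-02 -7.9540e+01] F [-3.   1.4 13. ] [ 0.34  0.61 -0.01] o 0.0196
[0.0, 0.0001, -0.0001, 0.0001, -0.0013, 0.0048] rows>= 1.0
```

```bash
python3 - <<'E'
from h import *
np.set_printoptions(precision=4,suppress=True)
T=Cam("top0.npz");S=Cam("side0.npz");a=np.radians(10.5);d=np.array([-np.sin(a),np.cos(a),0])
for n,c,pr,ps in(("T",T,(440.3,216.4),(420.3,235.8)),("S",S,(355.1,283.9),(353.5,355.5))):
    hsv=cv2.cvtColor(c.img,cv2.COLOR_RGB2HSV);H,Sa,V=[hsv[...,i].astype(int) for i in range(3)]
    m=(H>42)&(H<78)&(Sa>90)&(V>50)
    k,l,st,ce=cv2.connectedComponentsWithStats(m.astype(np.uint8))
    for i in range(1,k):
        for p,z in((pr,.1725),(ps,.0155)):
            if np.hypot(*(ce[i]-p))<4 and st[i,4]>40:
                q=c.pz(ce[i],z);print(n,z,ce[i],q,"abs s along d",q@d)
    y=(H>=22)&(H<34)&(Sa>120)&(V>90)
    k,l,st,ce=cv2.connectedComponentsWithStats(y.astype(np.uint8))
    for i in range(1,k):
        if st[i,4]>50: print(n,"yellow",st[i],ce[i],[ (c.pz(ce[i],z)@d).round(4) for z in(.1735,.0155)])
print("mid s", np.array([.5701,-.1454,0])@d,np.array([.5708,-.1465,0])@d)
print("tcp s now",np.array([.5576,-.0566,0])@d)
E
```

```text
T 0.1725 [440.2211 216.5368] [ 0.5824 -0.2061  0.1725] abs s along d -0.30875391824876813
T 0.0155 [420.2898 235.8352] [ 0.5756 -0.2062  0.0155] abs s along d -0.3076749140550295
T yellow [ 314  226   54   38 1383] [339.3948 243.9414] [np.float64(-0.1522), np.float64(-0.1582)]
S 0.1725 [354.9714 284.1429] [ 0.58   -0.2045  0.1725] abs s along d -0.3068270798311705
S 0.0155 [353.5732 355.2622] [ 0.5824 -0.2049  0.0155] abs s along d -0.3075961323164308
S yellow [319 225  18  26 155] [327.5548 237.2516] [np.float64(-0.1571), np.float64(0.0855)]
S yellow [310 290  37  30 645] [327.7349 305.3085] [np.float64(-0.3481), np.float64(-0.1568)]
mid s -0.24685773664287228 -0.2480668819090371
tcp s now -0.15726675678254126
```

>>> {"fn": "send_rows", "kwargs": {
  "steps": [0, 0, 0, 0, 0.003, -0.006, 1, 0, 0, 0, 0.02, 0.003, -0.006, 1, 0, 0, 0, 0.06, 0.003, -0.006, 1, 0, 0, 0, 0.1, 0.003, -0.006, 1, 0, 0, 0, 0.14, 0.003, -0.006, 1]
}}

```text
time_s: 6.98
ee_pos: [0.5645, -0.0984, 0.1975]
tcp_rot: [180.0, 0.0, -79.5]
contact_force: [3.7, 3.9, 4.0]
opening: 0.0193
```

```bash
python3 plan.py .5840 -.2045 .1965 -79.5
```

```text
t 6.98 [ 0.5645 -0.0984  0.1975] [ 1.7998e+02  3.0000e-02 -7.9490e+01] F [3.7 3.9 4. ] [ 1.06 -0.92  0.01] o 0.0193
[0.0, 0.0001, 0.0, 0.3595, 0.0006, 0.0033] rows>= 3.0
```

>>> {"fn": "send_rows", "kwargs": {
  "steps": [0, 0, 0, 0.05, -0.0015, 0, 1, 0, 0, 0, 0.1, -0.0015, 0, 1, 0, 0, 0, 0.15, -0.0015, 0, 1, 0, 0, 0, 0.2, -0.0015, 0, 1, 0, 0, 0, 0.25, -0.0015, 0, 1]
}}

```text
time_s: 7.4
ee_pos: [0.5783, -0.1727, 0.1974]
tcp_rot: [180.0, 0.0, -79.5]
contact_force: [2.6, 4.5, 3.7]
opening: 0.0191
```

```bash
python3 plan.py .5840 -.2045 .1965 -79.5
```

```text
t 7.4 [ 0.5783 -0.1727  0.1974] [ 1.7995e+02  4.0000e-02 -7.9540e+01] F [2.6 4.5 3.7] [ 1.13 -0.9  -0.02] o 0.0191
[0.0001, 0.0001, -0.0001, 0.1076, 0.0006, 0.0029] rows>= 1.0
```

>>> {"fn": "send_rows", "kwargs": {
  "steps": [0, 0, 0, 0.04, -0.002, 0, 1, 0, 0, 0, 0.08, -0.002, 0, 1, 0, 0, 0, 0.108, -0.002, 0, 1, 0, 0, 0, 0.108, -0.002, 0, 1, 0, 0, 0, 0.108, -0.002, 0, 1]
}}

```text
time_s: 7.82
ee_pos: [0.5843, -0.2059, 0.1976]
tcp_rot: [179.9, -0.2, -79.6]
contact_force: [4.0, -2.0, 1.7]
opening: 0.0195
```

```bash
python3 plan.py .5840 -.2045 .1965 -79.5; python3 look.py M1
```

```text
t 7.82 [ 0.5843 -0.2059  0.1976] [179.93  -0.18 -79.63] F [ 4.  -2.   1.7] [-0.59 -1.   -0.03] o 0.0195
[0.0002, -0.0005, -0.0004, -0.0047, 0.0002, 0.0037] rows>= 1.0
```

View pics/side_M1.png

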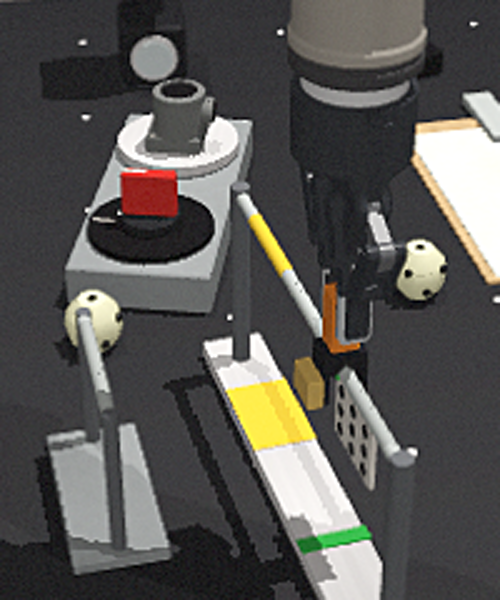

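View pics/top_M1.png

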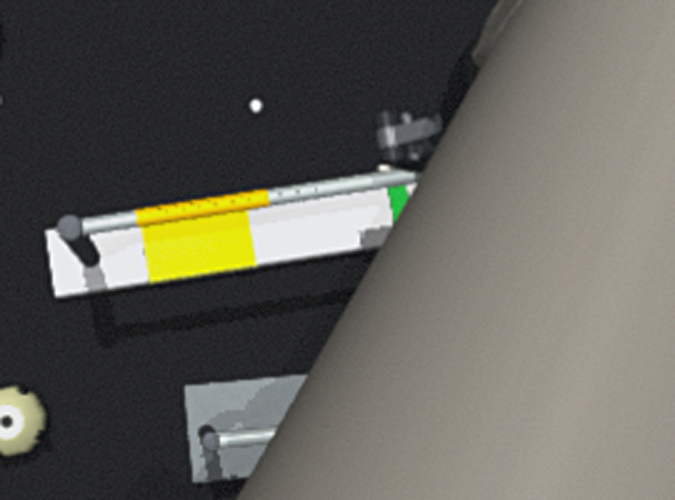

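```bash
python3 - <<'E'
from h import *
np.set_printoptions(precision=2,suppress=True)
c=Cam("sideM1.npz");a=np.radians(10.5);ex=np.array([np.cos(a),np.sin(a),0]);ey=np.array([-np.sin(a),np.cos(a),0]);ez=np.array([0,0,1])
mid=np.array([.5706,-.146,.17]);s0=mid@ey
for s in(-.3047,-.3077,-.3107):
    seat=mid+(s-s0)*ey
    print(s,"plate -y bottom/top",c.proj([seat+o*ex+j*ey+k*ez for j in(-.035,.035) for k in(-.032,-.082) for o in(.015,)]).tolist())
    print("  tab -y face bottom corners",c.proj([seat+i*ex-.01*ey+.018*ez for i in(-.01,.01)]).tolist(), "brass -y",c.proj([seat+i*ex-.012*ey+k*ez for i in(-.011,-.027) for k in(-.022,0)]).tolist())
im=c.img[260:350,320:400,::-1];cv2.imwrite("pics/m1z.png",cv2.resize(im,None,fx=6.5,fy=6.5,interpolation=cv2.INTER_CUBIC))
E
```

```text
-0.3047 plate -y bottom/top [[370.55433855737095, 310.8843884716523], [369.17821437923874, 334.1729997186594], [356.12941668573166, 286.48669973449853], [355.2325120000563, 309.3021397550413]]
  tab -y face bottom corners [[351.84023783381366, 280.04500256149953], [363.55634607572057, 277.90426260512777]] brass -y [[350.9967406698193, 300.6530587676551], [351.361147090129, 289.87756128896945], [341.7244890964983, 302.4256181230478], [341.9725814436627, 291.6291034383219]]
-0.3077 plate -y bottom/top [[371.20664207664976, 311.9881464441672], [369.8074552776953, 335.29522318175185], [356.71765171521565, 287.4812210197946], [355.8023508703409, 310.3183687591364]]
  tab -y face bottom corners [[352.46058207551647, 281.095519973004], [364.20110195386735, 278.9438707468493]] brass -y [[351.60143695183166, 301.7288830584262], [351.974771534368, 290.9421663466692], [342.3100672887181, 303.5101912592139], [342.5665048470986, 292.70248315023235]]
-0.3107 plate -y bottom/top [[371.8618792931646, 313.0969107397697], [370.43940419269416, 336.4222789990933], [357.3084664804296, 288.4801373234748], [356.3745911931869, 311.3388825897297]]
  tab -y face bottom corners [[353.0838626812343, 282.15104596298863], [364.8488677677435, 279.9883992317711]] brass -y [[352.2089046834562, 302.80964214054575], [352.5912611900339, 292.01176332121094], [342.8983595145247, 304.59976680861575], [343.16323254724165, 293.78092421204656]]
```

View pics/m1z.png

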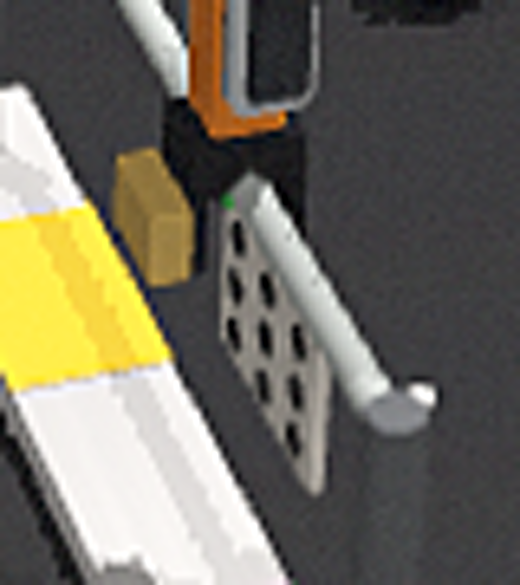

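>>> {"fn": "send_rows", "kwargs": {
  "steps": [0, 0, 0, -0.006, 0.0, 0, 1, 0, 0, 0, -0.006, 0, 0, 1, 0, 0, 0, -0.006, 0, 0, 1]
}}

```text
time_s: 8.17
ee_pos: [0.5837, -0.2016, 0.1975]
tcp_rot: [179.9, -0.0, -79.5]
contact_force: [3.4, -2.2, 2.7]
opening: 0.0197
```

```bash
python3 plan.py .5840 -.2045 .1965 -79.5
```

```text
t 8.17 [ 0.5837 -0.2016  0.1975] [ 1.799e+02 -2.000e-02 -7.950e+01] F [ 3.4 -2.2  2.7] [-0.58 -0.8   0.02] o 0.0197
[0.0003, -0.0001, -0.0, 0.0096, 0.0008, 0.0033] rows>= 1.0
```

>>> {"fn": "send_rows", "kwargs": {
  "steps": [0, 0, 0, 0.009, 0.0, 0, 1, 0, 0, 0, 0.009, 0, 0, 1, 0, 0, 0, 0.009, 0, 0, 1]
}}

```text
time_s: 8.42
ee_pos: [0.5843, -0.2028, 0.1971]
tcp_rot: [179.9, 0.1, -79.5]
contact_force: [3.1, 3.4, 5.6]
opening: 0.0194
```

```bash
python3 plan.py .5840 -.2045 .1965 -79.5; python3 look.py M2; python3 - <<'E'
from h import *
c=Cam("sideM2.npz")
im=c.img[260:350,320:400,::-1];cv2.imwrite("pics/m2z.png",cv2.resize(im,None,fx=6.5,fy=6.5,interpolation=cv2.INTER_CUBIC))
E
```

```text
t 8.42 [ 0.5843 -0.2028  0.1971] [ 1.7987e+02  1.3000e-01 -7.9470e+01] F [3.1 3.4 5.6] [ 0.97 -0.59 -0.  ] o 0.0194
[0.0004, 0.0004, 0.0001, 0.0054, 0.0019, 0.002] rows>= 1.0
```

View pics/m2z.png

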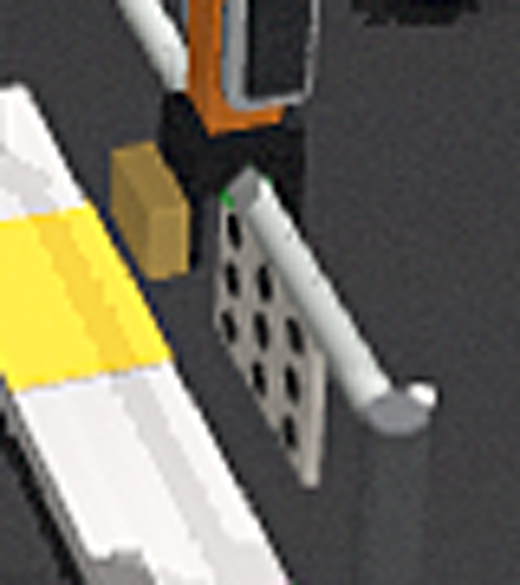

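>>> {"fn": "send_rows", "kwargs": {
  "steps": [0, 0, 0, 0.005, 0.0, 0, 1, 0, 0, 0, 0.005, 0, 0, 1, 0, 0, 0, 0.005, 0, 0, 1]
}}

```text
time_s: 8.77
ee_pos: [0.5846, -0.2043, 0.1971]
tcp_rot: [179.9, 0.1, -79.5]
contact_force: [2.8, 4.6, 4.4]
opening: 0.0192
```

```bash
python3 plan.py .5840 -.2045 .1965 -79.5
```

```text
t 8.77 [ 0.5846 -0.2043  0.1971] [ 1.7988e+02  1.3000e-01 -7.9470e+01] F [2.8 4.6 4.4] [ 1.28 -0.62 -0.01] o 0.0192
[0.0003, 0.0003, 0.0001, 0.0002, 0.0021, 0.0019] rows>= 1.0
```

>>> {"fn": "send_rows", "kwargs": {
  "steps": [0, 0, 0, -0.002, 0.0, 0, 1, 0, 0, 0, -0.002, 0, 0, 0.7, 0, 0, 0, -0.002, 0, 0, 0.5, 0, 0, 0, -0.002, 0, 0, 0.4, 0, 0, 0, -0.002, 0, 0, 0.4]
}}

```text
time_s: 9.18
ee_pos: [0.5834, -0.2059, 0.1968]
tcp_rot: [179.8, -0.0, -79.6]
contact_force: [-0.7, 0.3, -0.3]
opening: 0.0512
```

>>> {"fn": "send_rows", "kwargs": {
  "steps": [0, 0, 0, 0, 0, 0, 0.4, 0, 0, 0, 0, 0, -0.06, 0.4, 0, 0, 0, 0, 0, -0.15, 0.4, 0, 0, 0, 0, 0, -0.27, 0.4, 0, 0, 0, 0, 0, -0.4, 0.4]
}}

```text
time_s: 9.6
ee_pos: [0.5834, -0.2051, 0.3174]
tcp_rot: [179.7, 0.0, -79.6]
contact_force: [0.7, 1.1, -0.0]
opening: 0.0517
```

```bash
python3 plan.py .5840 -.2045 .1965 -79.5; python3 look.py M3; python3 - <<'E'
from h import *
c=Cam("sideM3.npz")
im=c.img[230:350,320:400,::-1];cv2.imwrite("pics/m3z.png",cv2.resize(im,None,fx=5,fy=5,interpolation=cv2.INTER_CUBIC))
E
```

```text
t 9.6 [ 0.5834 -0.2051  0.3174] [ 1.7971e+02  4.0000e-02 -7.9560e+01] F [ 0.7  1.1 -0. ] [-0.   -0.13 -0.02] o 0.0517
[0.0008, 0.0001, -0.0002, -0.0014, -0.0043, 0.4031] rows>= 3.0
```

View pics/m3z.png

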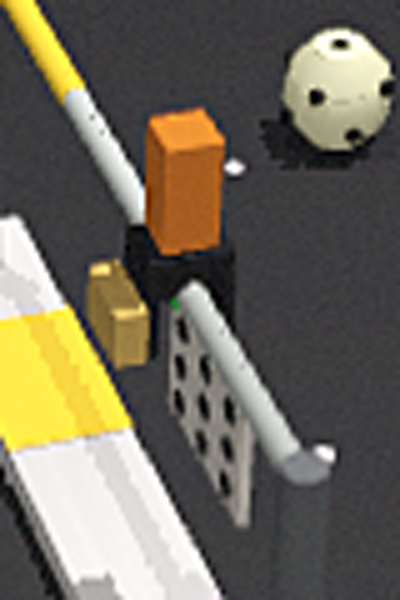

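```bash
python3 plan.py .5 .1 .317 -43 .4745 .1895 .30 76.7
```

```text
t 9.7 [ 0.5871 -0.2075  0.3238] [-179.57   -0.26  -79.59] F [-0.6  0.1 -0.4] [-0.03 -0.05  0.02] o 0.0514
[-0.0009, -0.0011, -0.1016, -1.0606, 0.1003, 0.0172] rows>= 8.0
[0.0006, -0.0018, -0.4341, -1.3697, 0.1304, 0.0723] rows>= 22.0
```

>>> {"fn": "send_rows", "kwargs": {
  "steps": [0, 0, -0.1, -0.65, 0.06, 0, 0.4, 0, 0, -0.1, -0.65, 0.06, 0, 0.4, 0, 0, -0.1, -0.65, 0.06, 0, 0.4, 0, 0, -0.1, -0.65, 0.06, 0, 0.4, 0, 0, -0.1, -0.65, 0.06, 0, 0.4]
}}

```text
time_s: 10.12
ee_pos: [0.5301, -0.0131, 0.3169]
tcp_rot: [179.9, 0.1, -43.2]
contact_force: [0.6, -0.3, -0.3]
opening: 0.0512
```

```bash
python3 plan.py .4745 .1895 .30 76.7
```

```text
t 10.12 [ 0.5301 -0.0131  0.3169] [ 1.7993e+02  1.4000e-01 -4.3200e+01] F [ 0.6 -0.3 -0.3] [ 0.02 -0.05 -0.01] o 0.0512
[-0.0003, 0.0004, -0.3331, -0.5972, -0.3655, 0.0573] rows>= 17.0
```

>>> {"fn": "send_rows", "kwargs": {
  "steps": [0, 0, -0.1, -0.5, -0.3, 0, 0.4, 0, 0, -0.1, -0.5, -0.3, 0, 0.4, 0, 0, -0.1, -0.5, -0.3, 0, 0.4, 0, 0, -0.1, -0.5, -0.3, 0, 0.4, 0, 0, -0.1, -0.5, -0.3, 0, 0.4]
}}

```text
time_s: 10.53
ee_pos: [0.4826, 0.1596, 0.3168]
tcp_rot: [-179.9, 0.2, -7.0]
contact_force: [0.3, 1.1, 0.2]
opening: 0.0512
```

>>> {"fn": "send_rows", "kwargs": {
  "steps": [0, 0, -0.1, 0, 0, 0, 0.4, 0, 0, -0.1, 0, 0, 0, 0.4, 0, 0, -0.1, 0, 0, 0, 0.4, 0, 0, -0.1, 0, 0, 0, 0.4, 0, 0, -0.1, 0, 0, 0, 0.4]
}}

```text
time_s: 10.95
ee_pos: [0.4851, 0.1516, 0.3169]
tcp_rot: [-180.0, 0.1, 28.2]
contact_force: [-0.7, 0.8, 0.1]
opening: 0.0511
```

>>> {"fn": "send_rows", "kwargs": {
  "steps": [0, 0, -0.1, 0, 0, 0, 0.4, 0, 0, -0.1, 0, 0, 0, 0.4, 0, 0, -0.1, 0, 0, 0, 0.4, 0, 0, -0.1, 0, 0, 0, 0.4, 0, 0, -0.1, 0, 0, 0, 0.4]
}}

```text
time_s: 11.37
ee_pos: [0.4851, 0.1516, 0.3169]
tcp_rot: [-179.9, 0.1, 64.0]
contact_force: [0.3, 0.9, 0.2]
opening: 0.0515
```

```bash
python3 plan.py .4745 .1895 .20 76.7; python3 look.py N1; python3 - <<'E'
from h import *
np.set_printoptions(precision=4,suppress=True)
a=np.radians(10.5);d=np.array([-np.sin(a),np.cos(a),0])
for n in("side","top"):
    c=Cam(n+"N1.npz");P=c.cloud();hsv=cv2.cvtColor(c.img,cv2.COLOR_RGB2HSV);H,Sa,V=[hsv[...,i].astype(int) for i in range(3)]
    m=np.all((P>[.53,-.26,.219])&(P<[.63,-.15,.24]),-1);q=P[m];print(n,len(q),q.mean(0),cv2.minAreaRect((q[:,:2]*1000).astype(np.float32)),(q@d).mean(),np.percentile(q@d,[3,97]))
c=Cam("topN1.npz");cv2.imwrite("pics/tn.png",cv2.resize(c.img[180:320,80:530,::-1],None,fx=1.77,fy=1.77,interpolation=cv2.INTER_CUBIC))
cv2.imwrite("pics/tn2.png",cv2.resize(c.img[190:260,390:500,::-1],None,fx=7,fy=7,interpolation=cv2.INTER_CUBIC))
E
```

```text
t 11.37 [0.4851 0.1516 0.3169] [-1.7989e+02  1.0000e-01  6.4040e+01] F [0.3 0.9 0.2] [ 0.05 -0.03  0.03] o 0.0515
[-0.0003, 0.0002, -0.0352, 0.0989, -0.0864, 0.3897] rows>= 3.0
side 164 [ 0.5802 -0.2094  0.2264] ((580.6054077148438, -206.02154541015625), (20.83418083190918, 22.557083129882812), 8.709622383117676) -0.31163917340608455 [-0.3188 -0.2991]
top 217 [ 0.5806 -0.2025  0.2267] ((580.76513671875, -203.4690704345703), (19.80600929260254, 20.95346450805664), 10.924535751342773) -0.30494330867675257 [-0.315  -0.2959]
```

View pics/tn.png

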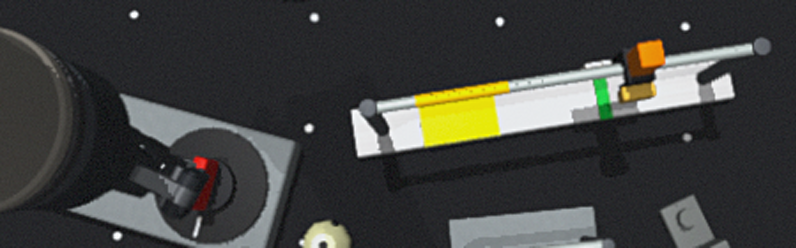

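View pics/tn2.png

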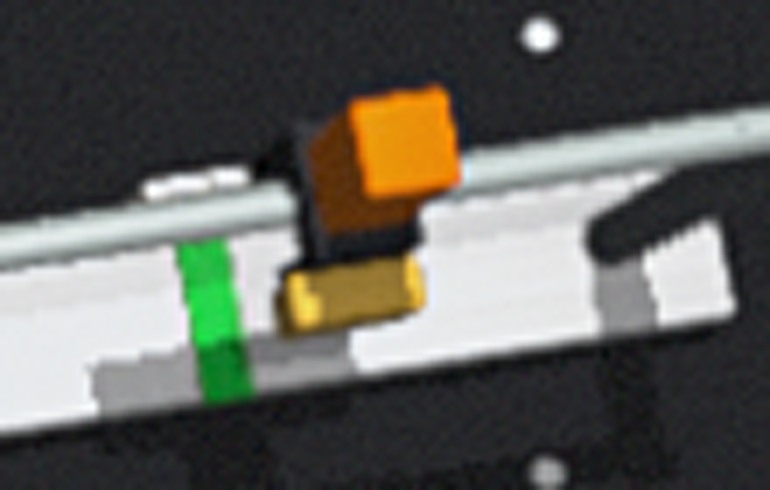

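View pics/side_N1.png

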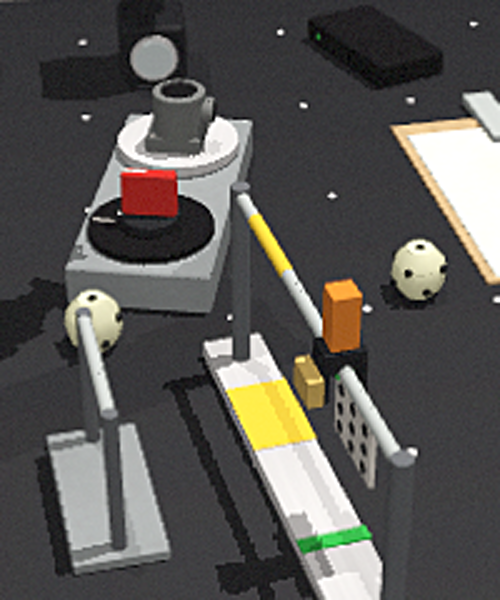

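```bash
python3 - <<'E'
from h import *
a=np.radians(10.5);d=np.array([-np.sin(a),np.cos(a),0])
c=Cam("topN1.npz")
p=[(390+x/7-.43,190+y/7-.43) for x,y in((350,103),(445,87),(460,182),(367,197))]
print([c.pz(q,.228)@d for q in p],np.mean([c.pz(q,.228)@d for q in p]))
# brass: y-extent 24? ends
p=[(390+x/7-.43,190+y/7-.43) for x,y in((285,272),(412,256))]
print([c.pz(q,.168)@d for q in p])
E
python3 plan.py .4745 .1895 .20 76.7 .4745 .1895 .064 76.7
```

```text
[np.float64(-0.2962158516570135), np.float64(-0.31565536561132984), np.float64(-0.3148452626893047), np.float64(-0.2959244080019338)] -0.30566022198989545
[np.float64(-0.291560465569144), np.float64(-0.31951441419664833)]
t 11.47 [0.4851 0.1516 0.317 ] [-1.7989e+02  9.0000e-02  6.3760e+01] F [-0.2 -0.6  0. ] [-0.03  0.03  0.02] o 0.0511
[-0.0003, 0.0002, -0.0359, 0.0983, -0.0869, 0.3899] rows>= 3.0
[-0.0003, 0.0002, -0.0359, 0.099, -0.0861, 0.8432] rows>= 7.0
```

>>> {"fn": "send_rows", "kwargs": {
  "steps": [0, 0, -0.036, 0.098, -0.087, 0.1, 0.4, 0, 0, -0.036, 0.098, -0.087, 0.2, 0.4, 0, 0, -0.036, 0.098, -0.087, 0.3, 0.4, 0, 0, -0.036, 0.098, -0.087, 0.4, 0.4, 0, 0, -0.036, 0.098, -0.087, 0.5, 0.4]
}}

```text
time_s: 11.88
ee_pos: [0.4744, 0.1898, 0.166]
tcp_rot: [-179.9, 0.0, 76.4]
contact_force: [0.1, 0.6, 0.1]
opening: 0.0514
```

```bash
python3 plan.py .4745 .1895 .065 76.7; python3 - <<'E'
from workcell import robot
import cv2
d=robot.get_image("side");cv2.imwrite("pics/k1.png",cv2.resize(d["img"][130:270,220:350,::-1],None,fx=4.2,fy=4.2,interpolation=cv2.INTER_CUBIC))
E
```

```text
t 11.88 [0.4744 0.1898 0.166 ] [-1.7991e+02  4.0000e-02  7.6420e+01] F [0.1 0.6 0.1] [ 0.03 -0.03  0.02] o 0.0514
[-0.0002, 0.0001, -0.0008, -0.0007, 0.0012, 0.3366] rows>= 3.0
```

View pics/k1.png

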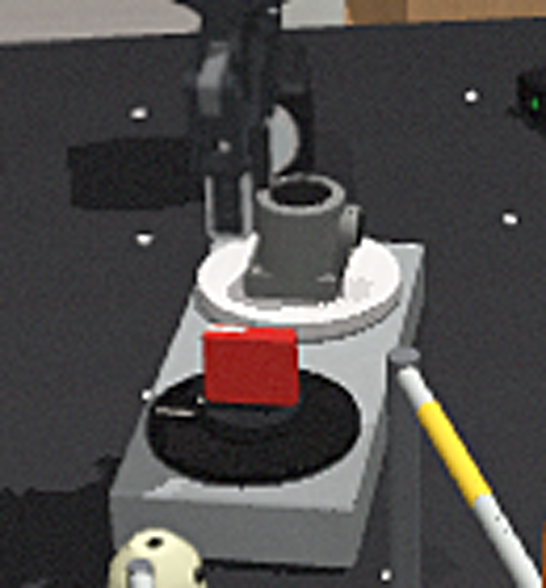

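>>> {"fn": "send_rows", "kwargs": {
  "steps": [0, 0, -0.001, 0, 0, 0.1, 0.4, 0, 0, -0.001, 0, 0, 0.18, 0.4, 0, 0, -0.001, 0, 0, 0.26, 0.4, 0, 0, -0.001, 0, 0, 0.33, 0.4, 0, 0, -0.001, 0, 0, 0.33, 0.4]
}}

```text
time_s: 12.35
ee_pos: [0.4723, 0.1888, 0.0657]
tcp_rot: [-179.6, 0.3, 76.9]
contact_force: [-0.2, -0.7, -1.0]
opening: 0.0511
```

```bash
python3 plan.py .4745 .1895 .065 76.7; python3 - <<'E'
from workcell import robot
import cv2
d=robot.get_image("side");cv2.imwrite("pics/k2.png",cv2.resize(d["img"][130:270,220:350,::-1],None,fx=4.2,fy=4.2,interpolation=cv2.INTER_CUBIC))
E
```

```text
t 12.35 [0.4723 0.1888 0.0657] [-179.65    0.29   76.86] F [-0.2 -0.7 -1. ] [ 0.04  0.02 -0.05] o 0.0511
[-0.001, 0.0008, 0.0004, 0.004, 0.0065, 0.0023] rows>= 1.0
```

View pics/k2.png

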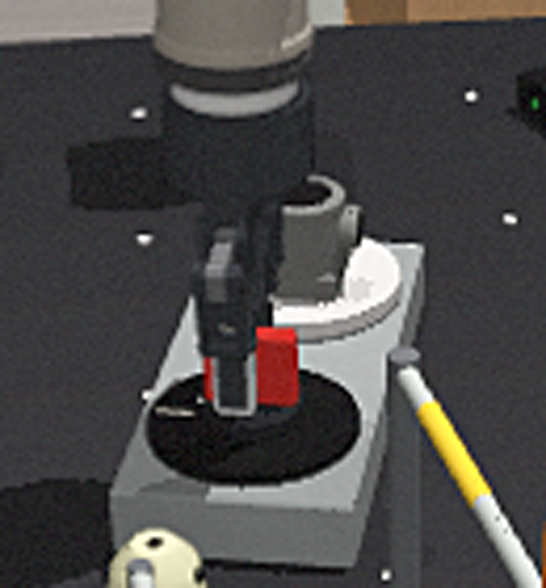

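```bash
python3 - <<'E'
from h import *
c=Cam("side0.npz");e=np.array([.4723,.1888,.0657]);u=np.array([np.cos(np.radians(76.8)),np.sin(np.radians(76.8)),0]);v=np.array([u[1],-u[0],0])
f=lambda q:((c.proj([q])[0]-[220,130])*4.2).round(0)
for r in(.0255,.03,.036): print(r,f(e-r*u-.011*v),f(e-r*u+.011*v))
k=np.array([.4745,.1895,0])
for z in(.059,.101): print([f(k+i*.025*v-.007*u+[0,0,z]) for i in(-1,1)])
E
```

```text
0.0255 [216. 413.] [257. 415.]
0.03 [215. 417.] [256. 420.]
0.036 [213. 423.] [254. 426.]
[array([202., 403.]), array([294., 409.])]
[array([198., 335.]), array([292., 340.])]
```

>>> {"fn": "send_rows", "kwargs": {
  "steps": [0, 0, 0, 0.001, 0.006, 0, 0.5, 0, 0, 0, 0.001, 0.006, 0, 0.65, 0, 0, 0, 0.001, 0.006, 0, 0.8, 0, 0, 0, 0.001, 0.006, 0, 0.9, 0, 0, 0, 0.001, 0.006, 0, 1],
  "squeeze": 50
}}

```text
time_s: 12.82
ee_pos: [0.4772, 0.1889, 0.0701]
tcp_rot: [-180.0, 0.0, 76.9]
contact_force: [-1.5, -3.3, 9.6]
opening: 0.0135
```

```bash
python3 plan.py .4755 .1893 .065 76.7
```

```text
t 12.82 [0.4772 0.1889 0.0701] [-1.7998e+02  1.0000e-02  7.6900e+01] F [-1.5 -3.3  9.6] [-0.78  0.26 -0.19] o 0.0135
[-0.0, 0.0, 0.0006, 0.0, -0.0057, 0.0171] rows>= 1.0
```

>>> {"fn": "send_rows", "kwargs": {
  "steps": [0, 0, 0, 0, -0.002, -0.008, 1, 0, 0, 0, 0, -0.002, -0.008, 1, 0, 0, 0, 0, -0.002, -0.008, 1],
  "squeeze": 100
}}

```text
time_s: 13.07
ee_pos: [0.477, 0.1889, 0.0705]
tcp_rot: [179.9, 0.0, 76.9]
contact_force: [7.9, -1.7, -17.3]
opening: 0.0124
```

```bash
python3 plan.py .4755 .1893 .07 76.7
```

```text
t 13.07 [0.477  0.1889 0.0705] [1.7993e+02 3.0000e-02 7.6920e+01] F [  7.9  -1.7 -17.3] [-0.21 -1.7  -0.22] o 0.0124
[0.0002, 0.0001, 0.0006, 0.0002, -0.0051, 0.0016] rows>= 1.0
```

>>> {"fn": "send_rows", "kwargs": {
  "steps": [0, 0, 0, 0, 0.003, 0.005, 1, 0, 0, 0.005, 0, 0.003, 0.005, 1, 0, 0, 0.01, 0, 0.003, 0.005, 1]
}}

```text
time_s: 13.32
ee_pos: [0.4771, 0.1888, 0.0703]
tcp_rot: [-180.0, 0.0, 73.3]
contact_force: [1.1, -3.0, 3.6]
opening: 0.0125
```

```bash
python3 plan.py .4755 .1893 .07 4.7
```

```text
t 13.32 [0.4771 0.1888 0.0703] [-1.7995e+02  5.0000e-02  7.3310e+01] F [ 1.1 -3.   3.6] [-0.82 -0.11  0.18] o 0.0125
[-0.0, 0.0002, 0.1906, 0.0, -0.0055, 0.001] rows>= 10.0
```

>>> {"fn": "send_rows", "kwargs": {
  "steps": [0, 0, 0.011, 0, 0, 0, 1, 0, 0, 0.022, 0, 0, 0, 1, 0, 0, 0.033, 0, 0, 0, 1]
}}

```text
time_s: 13.57
ee_pos: [0.477, 0.1885, 0.0703]
tcp_rot: [-180.0, 0.1, 61.3]
contact_force: [-1.0, -4.1, 3.1]
opening: 0.0125
```

```bash
python3 plan.py .4755 .1893 .07 4.7
```

```text
t 13.57 [0.477  0.1885 0.0703] [-1.7996e+02  7.0000e-02  6.1300e+01] F [-1.  -4.1  3.1] [-0.95  0.04  0.05] o 0.0125
[0.0, 0.0002, 0.1572, -0.0001, -0.0056, 0.001] rows>= 8.0
```

>>> {"fn": "send_rows", "kwargs": {
  "steps": [0, 0, 0.011, 0, 0, 0, 1, 0, 0, 0.022, 0, 0, 0, 1, 0, 0, 0.033, 0, 0, 0, 1]
}}

```text
time_s: 13.82
ee_pos: [0.4768, 0.1883, 0.0703]
tcp_rot: [-180.0, 0.1, 49.4]
contact_force: [-2.1, -5.5, 4.3]
opening: 0.0126
```

```bash
python3 plan.py .4755 .1893 .07 4.7;  python3 - <<'E'
from workcell import robot
import cv2
d=robot.get_image("side");cv2.imwrite("pics/k3.png",cv2.resize(d["img"][130:270,220:350,::-1],None,fx=4.2,fy=4.2,interpolation=cv2.INTER_CUBIC))
d=robot.get_image("top");cv2.imwrite("pics/k3t.png",cv2.resize(d["img"][210:340,70:290,::-1],None,fx=3.5,fy=3.5,interpolation=cv2.INTER_CUBIC))
E
```

```text
t 13.82 [0.4768 0.1883 0.0703] [-1.7998e+02  1.0000e-01  4.9420e+01] F [-2.1 -5.5  4.3] [-1.19  0.08  0.28] o 0.0126
[0.0, 0.0003, 0.1242, -0.0002, -0.0057, 0.001] rows>= 7.0
```

View pics/k3.png

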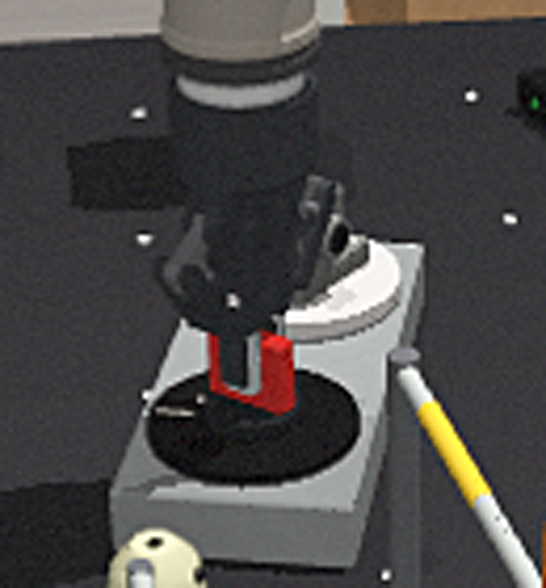

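View pics/k3t.png

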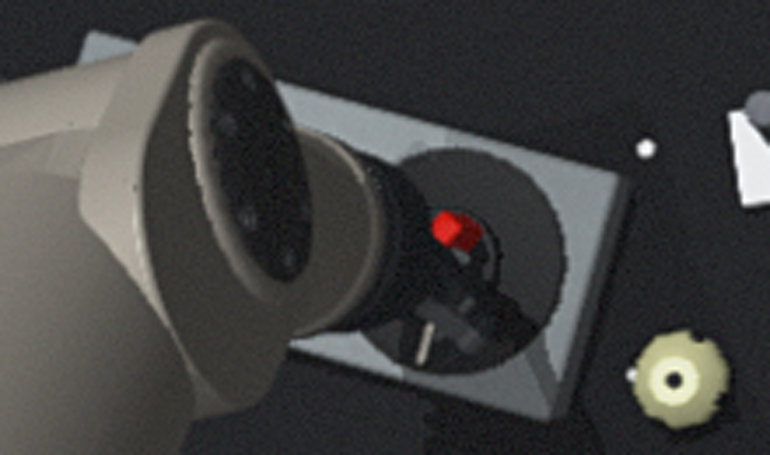

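>>> {"fn": "send_rows", "kwargs": {
  "steps": [0, 0, 0.011, 0, 0, 0, 1, 0, 0, 0.022, 0, 0, 0, 1, 0, 0, 0.033, 0, 0, 0, 1]
}}

```text
time_s: 14.17
ee_pos: [0.4767, 0.1881, 0.0703]
tcp_rot: [-180.0, 0.1, 37.5]
contact_force: [-1.5, -6.5, 5.5]
opening: 0.0123
```

```bash
python3 plan.py .4755 .1893 .07 4.7
```

```text
t 14.17 [0.4767 0.1881 0.0703] [-1.7998e+02  1.3000e-01  3.7530e+01] F [-1.5 -6.5  5.5] [-1.27  0.23  0.14] o 0.0123
[0.0001, 0.0004, 0.0912, -0.0006, -0.0056, 0.0011] rows>= 5.0
```

>>> {"fn": "send_rows", "kwargs": {
  "steps": [0, 0, 0.011, 0, 0, 0, 1, 0, 0, 0.022, 0, 0, 0, 1, 0, 0, 0.033, 0, 0, 0, 1]
}}

```text
time_s: 14.42
ee_pos: [0.4764, 0.1879, 0.0703]
tcp_rot: [180.0, 0.2, 25.7]
contact_force: [-2.5, -6.5, 7.0]
opening: 0.0126
```

```bash
python3 plan.py .4755 .1893 .07 4.7
```

```text
t 14.42 [0.4764 0.1879 0.0703] [1.7999e+02 1.6000e-01 2.5660e+01] F [-2.5 -6.5  7. ] [-1.44  0.39  0.29] o 0.0126
[0.0001, 0.0004, 0.0582, -0.0006, -0.0055, 0.001] rows>= 3.0
```

>>> {"fn": "send_rows", "kwargs": {
  "steps": [0, 0, 0.011, 0, 0, 0, 1, 0, 0, 0.022, 0, 0, 0, 1, 0, 0, 0.033, 0, 0, 0, 1]
}}

```text
time_s: 14.67
ee_pos: [0.4761, 0.1878, 0.0703]
tcp_rot: [180.0, 0.2, 13.8]
contact_force: [-4.3, -7.7, 9.0]
opening: 0.0124
```

```bash
python3 plan.py .4755 .1893 .07 4.7
```

```text
t 14.67 [0.4761 0.1878 0.0703] [179.96   0.19  13.79] F [-4.3 -7.7  9. ] [-1.56  0.58  0.22] o 0.0124
[0.0001, 0.0005, 0.0252, -0.0007, -0.0054, 0.001] rows>= 2.0
```

>>> {"fn": "send_rows", "kwargs": {
  "steps": [0, 0, 0.008, 0, 0, 0, 1, 0, 0, 0.016, 0, 0, 0, 1, 0, 0, 0.022, 0, 0, 0, 1, 0, 0, 0.025, 0, 0, 0, 1, 0, 0, 0.025, 0, 0, 0, 1]
}}

```text
time_s: 15.08
ee_pos: [0.4759, 0.1877, 0.0703]
tcp_rot: [179.9, 0.2, 4.9]
contact_force: [-4.6, -7.1, 10.1]
opening: 0.0123
```

```bash
python3 plan.py .4755 .1893 .07 4.7;  python3 look.py K4; python3 - <<'E'
from h import *
c=Cam("topK4.npz");cv2.imwrite("pics/k4t.png",cv2.resize(c.img[210:340,70:290,::-1],None,fx=3.5,fy=3.5,interpolation=cv2.INTER_CUBIC))
c=Cam("sideK4.npz");cv2.imwrite("pics/k4.png",cv2.resize(c.img[130:270,220:350,::-1],None,fx=4.2,fy=4.2,interpolation=cv2.INTER_CUBIC))
E
```

```text
t 15.08 [0.4759 0.1877 0.0703] [179.93   0.21   4.92] F [-4.6 -7.1 10.1] [-1.57  0.7   0.2 ] o 0.0123
[0.0002, 0.0006, 0.0006, -0.0009, -0.0054, 0.001] rows>= 1.0
```

View pics/k4.png

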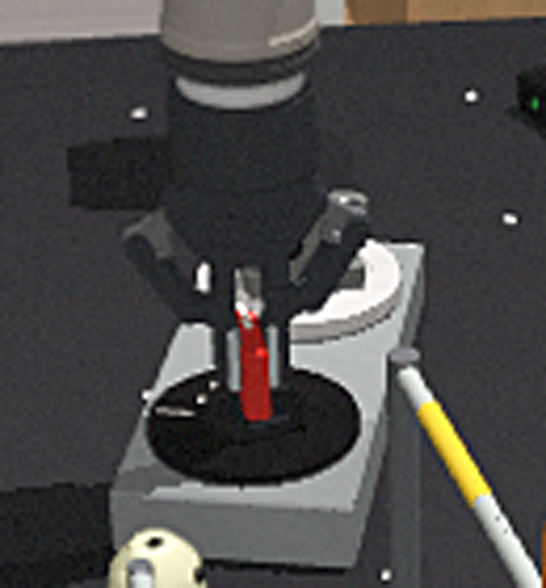

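View pics/k4t.png

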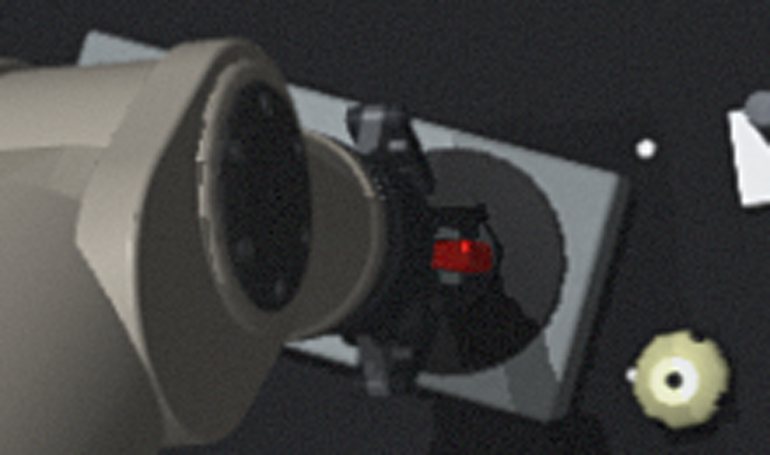

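View pics/side_K4.png

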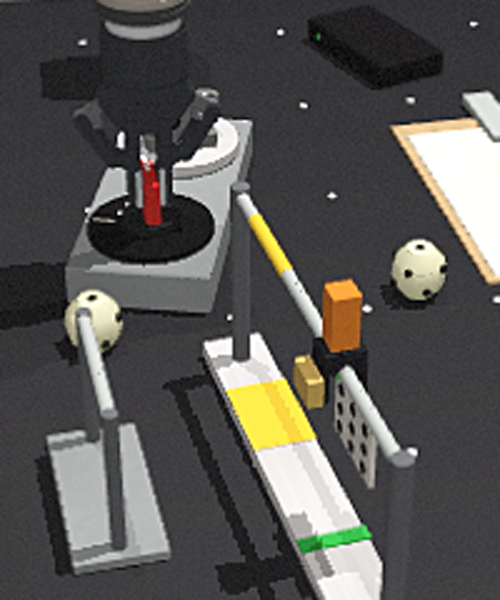

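>>> {"fn": "send_rows", "kwargs": {
  "steps": [0, 0, 0.002, 0, 0, 0, 1, 0, 0, 0.002, 0, 0, 0, 1, 0, 0, 0.002, 0, 0, 0, 1, 0, 0, 0.002, 0, 0, 0, 1, 0, 0, 0.002, 0, 0, 0, 1]
}}

```text
time_s: 15.6
ee_pos: [0.4759, 0.1877, 0.0703]
tcp_rot: [179.9, 0.2, 4.3]
contact_force: [-4.5, -7.1, 9.8]
opening: 0.0125
```

```bash
python3 plan.py .4755 .1893 .07 4.7;  python3 - <<'E'
from h import *
np.set_printoptions(precision=4,suppress=True)
a=np.radians(10.5);d=np.array([-np.sin(a),np.cos(a),0])
for n in("side","top"):
    c=Cam(n+"K4.npz");P=c.cloud();hsv=cv2.cvtColor(c.img,cv2.COLOR_RGB2HSV);H,Sa,V=[hsv[...,i].astype(int) for i in range(3)]
    m=((H<5)|(H>175))&(Sa>150)&(V>60)&np.all((P>[.43,.14,.06])&(P<[.52,.24,.12]),-1);q=P[m];print(n,len(q),np.percentile(q,[2,50,98],axis=0),cv2.minAreaRect((q[:,:2]*1000).astype(np.float32)))
    m=np.all((P>[.53,-.26,.219])&(P<[.63,-.15,.24]),-1);q=P[m];print(np.percentile(q@d,[3,97]).mean())
from workcell import robot
for t in range(1):
    s=robot.sense();print(s["torque"],s["time_s"],s["qd"].round(2))
E
```

```text
t 15.6 [0.4759 0.1877 0.0703] [179.93   0.21   4.26] F [-4.5 -7.1  9.8] [-1.59  0.76  0.18] o 0.0125
[0.0002, 0.0006, -0.0012, -0.0008, -0.0055, 0.0009] rows>= 1.0
side 151 [[0.4686 0.1602 0.0613]
 [0.4758 0.1665 0.0904]
 [0.4836 0.2032 0.1041]] ((476.451416015625, 184.5799560546875), (50.91466522216797, 15.986824035644531), 88.85877990722656)
-0.3090310299676914
top 131 [[0.4692 0.1648 0.0678]
 [0.4754 0.1695 0.0995]
 [0.4825 0.1819 0.1041]] ((475.7979431152344, 173.91941833496094), (14.022269248962402, 18.865983963012695), 6.701025009155273)
-0.3053773028164347
[-1.5886  0.7611  0.1844] 15.6 [-0.04  0.01 -0.04  0.07 -0.05 -0.03 -0.04]
```

>>> {"fn": "send_rows", "kwargs": {
  "steps": [0, 0, 0.004, 0, 0, 0, 1, 0, 0, 0.004, 0, 0, 0, 1, 0, 0, 0.004, 0, 0, 0, 1]
}}

```text
time_s: 15.85
ee_pos: [0.4758, 0.1877, 0.0703]
tcp_rot: [179.9, 0.2, 2.8]
contact_force: [-4.5, -7.2, 9.7]
opening: 0.0127
```

```bash
python3 plan.py .4755 .1893 .07 4.7; python3 - <<'E'
from h import *
from workcell import robot
t=[]
for i in range(6):
    robot.get_image("side");t.append(robot.sense()["torque"][2])
print(np.round(t,3),np.mean(t))
E
```

```text
t 15.85 [0.4758 0.1877 0.0703] [179.93   0.21   2.82] F [-4.5 -7.2  9.7] [-1.59  0.8   0.26] o 0.0127
[0.0002, 0.0006, -0.0052, -0.0008, -0.0053, 0.0009] rows>= 1.0
[0.291 0.308 0.328 0.334 0.3   0.281] 0.30720525231415863
```

>>> {"fn": "send_rows", "kwargs": {
  "steps": [0, 0, -0.004, 0, 0, 0, 1, 0, 0, -0.004, 0, 0, 0, 1, 0, 0, -0.004, 0, 0, 0, 1, 0, 0, -0.004, 0, 0, 0, 1]
}}

```text
time_s: 16.48
ee_pos: [0.4759, 0.1877, 0.0703]
tcp_rot: [179.9, 0.2, 4.3]
contact_force: [-5.2, -7.4, 10.2]
opening: 0.0125
```

```bash
python3 plan.py .4755 .1893 .07 4.7; python3 - <<'E'
from h import *
from workcell import robot
t=[]
for i in range(6):
    robot.get_image("side");t.append(robot.sense()["torque"][2])
print(np.round(t,3),np.mean(t))
E
```

```text
t 16.48 [0.4759 0.1877 0.0703] [179.94   0.21   4.26] F [-5.2 -7.4 10.2] [-1.57  0.74  0.27] o 0.0125
[0.0002, 0.0006, -0.0012, -0.0009, -0.0054, 0.001] rows>= 1.0
[0.295 0.289 0.296 0.322 0.258 0.315] 0.2958040204837317
```

```bash
python3 - <<'E'
from workcell import robot
print(robot.close_job()); s=robot.sense();print(s["time_s"],s["tcp_rot"])
E
```

```text
the job is handed in; nothing more can be done
None
the job is handed in; nothing more can be done
```

The job is handed in, at about 17 s of the 64 s allowed. I took the target plate by its orange tab, hooked it over the yellow end, slid it to the green mark without lifting it, and let go. I then turned the red knob clockwise past two stops to the third and finished still gripping it (100 N).

**Plate position:** It hangs upright and seated on the rail. My position checks did not agree exactly:
- Arm position before release: the plate was within 1 mm of the mark.
- Side camera: about 2 mm past the mark.
- Top camera: about 3 mm short of the mark.

I took the average, about 1 mm, as centred and left it.

**Knob position:**
- **Angle:** The gripper turned about 72.6° from home; the third stop is at 72°. The pictures show the red bar at that angle.
- **Torque:** It averaged about 0.30 N m, against roughly 0.25 N m expected from the spring at that stop. An earlier single reading at the same angle was 0.18, so the torque is only a loose check. I counted the stops by angle, not by clearly felt clicks.

**Forces and bystanders:** The largest force in my readings was about 19 N. In the last pictures the balls look unmoved; the bracket was out of those views but looked undisturbed just before I turned the knob.

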